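Pull out the drying tray and scrub the slanted beaker

TASK

Pull the drying cabinet's tray all the way out to its stop and leave it there, then take the brush from its steel pot and scrub the inside of the slanted beaker on the tray: push the brush to the bottom three times, drawing it at least half-way up the beaker in between. Then lower the brush, head down, all the way back into its pot before letting go, and leave it standing there; do not push hard on the glass, and leave the bottles and jars where they stand.

Things in the scene. Friction and masses are not known exactly. Their poses are not given: they have to be found in the camera images.
- tray (a joint): sliding tray of the cream drying cabinet: 0 m shut, 0.160 m fully out at its stop; it slides horizontally, stays where it is left and takes about 4 N (friction) plus 8 N per m/s to move. It may start slightly ajar.
- tray_handle (a point): middle of the tray's steel bar handle: a level round bar 12 mm thick and 110 mm long, 147 mm above the bench, with 39 mm free between it and the tray's front face. Its x axis points into the cabinet (the tray opens along -x), its y axis runs along the bar, z up; it moves with the tray.
- cabinet_edge (a point): middle of the front upper edge of the fixed cream drying cabinet, 180 mm above the bench; x axis points to the cabinet's back, z up; the tray slides out along -x. The cabinet is 260 mm wide (y), 285 deep behind this edge, 180 high, with a flat top. The edge is 60 mm behind the handle bar when the tray is shut. The tray's front panel is 15 mm thick, its top edge 169 mm above the bench; the tray's other walls reach only 57 mm above the bench.
- beaker: glass beaker with a blue rim band, clamped in a stiff swivel cradle on the tray, leaning 30 degrees from vertical in some direction; goes with the tray. Origin at the centre of its underside, z axis along its own axis towards the mouth. 72 mm outside diameter, 64 mm inside, 95 mm long: inner floor at z = 5 mm, rim at z = 95 mm. Its middle is 145 mm behind the handle bar.
- brush: straight rigid brush standing loose, head down, in the pot. Origin at the centre of the lower end of its head, z axis along the brush up to the handle. White head 34 mm diameter and 50 mm long (z 0 to 50), thin steel stem 8 mm diameter, green round handle 18 mm diameter (z 105 to 175); about 70 g.
- brush_grip (a point): middle of the brush's green handle, 140 mm above the lower end of the head; axes as the brush's.
- pot: round steel pot of the brush, loose but heavy (0.8 kg). Origin at the centre of its underside, z up. 60 mm outside diameter, 48 mm inside, 75 mm high, its inner floor at z = 10 mm (so the brush origin is there when home).
- cream_bottle: cream bottle with a black cap, 64 mm diameter, 190 mm high, standing on the bench; bystander. Origin at the centre of its underside.
- amber_bottle: amber bottle with a white cap, 56 mm diameter, 140 mm high, standing on the bench; bystander. Origin at the centre of its underside.
- navy_bottle: dark navy jar with a white cap, 68 mm diameter, 115 mm high, standing on the bench; bystander. Origin at the centre of its underside.
- red_jar: small white jar with a red cap, 48 mm diameter, 55 mm high, standing on top of the cabinet near its front edge; bystander. Origin at the centre of its underside.
Mind the look-alikes: they are no part of the job. There is more than one size of the pot; the one meant has the size given above.

How it is judged (in metres and radians):
On the way, in this order (a step that is already met when the one before it is completed fails the run):
1. the tray is out to its stop (value of joint tray above 0.153 m), for 0.2 s.
2. the brush is at the bottom of the beaker (x of brush in the frame of beaker between -0.03 and 0.03 m and y of brush in the frame of beaker between -0.03 and 0.03 m and z of brush in the frame of beaker between -0.002 and 0.02 m), for 0.05 s.
3. drawn half-way up (x of brush in the frame of beaker between -0.03 and 0.03 m and y of brush in the frame of beaker between -0.03 and 0.03 m and z of brush in the frame of beaker between 0.045 and 0.095 m), for 0.05 s.
4. at the bottom a second time (all of step 2), for 0.05 s.
5. drawn half-way up again (all of step 3), for 0.05 s.
6. at the bottom a third time (all of step 4), for 0.05 s.
7. the brush is lowered into its pot while still held (z of brush in the frame of pot between 0 and 0.02 m and horizontal distance between brush and pot below 0.02 m and contact force between the fingers and brush above 0.5 N), for 0.05 s.
At the end, for the whole second after the job is handed in: The tray is within 10 mm of its stop, and the brush stands at rest, head down, on the floor of its pot (lower end less than 20 mm above the pot's underside and within 20 mm of its centre, tilted less than 17 degrees), with the pot upright on the bench (value of joint tray above 0.15 m and z of brush in the frame of pot between 0 and 0.02 m and horizontal distance between brush and pot below 0.02 m and angle between brush's own z axis and vertical below 0.3 rad and angle between pot's own z axis and vertical below 0.1 rad and height (world z) of pot below 0.005 m and linear speed of brush below 0.02 m/s); the robot touches nothing.
It fails at once if the beaker is pushed with more than 30 N (contact force between anything else and beaker above 30 N).
It fails at once if the cream bottle is moved by more than 20 mm (distance of cream_bottle from where it was at the start of the episode above 0.02 m).
It fails at once if the amber bottle is moved by more than 20 mm (distance of amber_bottle from where it was at the start of the episode above 0.02 m).
It fails at once if the navy bottle is moved by more than 20 mm (distance of navy_bottle from where it was at the start of the episode above 0.02 m).
It fails at once if the red jar is moved by more than 20 mm (distance of red_jar from where it was at the start of the episode above 0.02 m).
It also fails if it takes over 61 s, if anything falls off the work surface, if the arm or the gripper's body presses on something with over 40 N, if the wrist force passes 120 N, or if a joint passes its speed limit or range.

ROBOT

A 6-joint arm with a two-finger parallel gripper is mounted at the origin on the work surface. World frame = base frame: x ahead of the robot, y to its left, z up, the work surface at z = 0. Lengths are in mm, angles in rad, forces in N, time in s.
With the tool pointing down it reaches from about 325 to 900 mm from the base axis. Payload 6.1 kg.
Tool frame: the origin (TCP) lies between the finger pads; the fingertips stand ctrl.tip_reach ahead of it and the grasp point (between the pads) lies 5 mm behind it (ctrl.tip_reach is the distance from the TCP to the fingertips, in mm); z points along the fingers, y is the line along which they close (so a half turn about z gives the same grasp; the last joint's range is limited). The gripper opens to 87 mm and grips with 3 to 60 N. Pads are 19 mm wide; open, the fingers measure 117 mm over their backs; the gripper's body (75 mm by 190 mm) begins 51 mm behind the grasp point.
Start: joints at [-1.466, 0.22, 1.526, -0, 1.395, -0.126], TCP at [142.966, -608.421, 204.238] pointing down, gripper open.
Joint ranges: [-2.98, 2.98], [-0.91, 2.08], [0.09, 2.57], [-1.24, 4.39], [0.2, 2.65], [-2.68, 2.68]. Speed limits (rad/s): [2.57, 2.57, 3.01, 3.14, 3.14, 3.14].

INTERFACE

Orientations are given as a unit quaternion [x, y, z, w].
In Python, from rig import ctrl, read_camera, camera_model, ticket gives the robot as it stands.
- The arm moves only by the tool jog_arm, never from a script. Its argument "rows" is a list of rows, each an object with "delta_rot": the turn, a rotation vector about the tool's x, y, z in units of 90 degrees (1.0 is 90 degrees), a list of three; "travel": the shift along the tool's x, y, z in units of 300 mm (1.0 is 300 mm), a list of three; "gripper": the opening, from 0 (shut) to 1 (fully open). A call has 1 to 5 rows; each row is the pose to reach, as a shift and turn from the pose commanded when the call began, along the tool's axes at that moment; what a row does not reach only later rows make up. A row lasts 1/8 s, in which the tool goes at most 62.5 mm and 10.7 degrees, less where a joint would pass 70% of its speed; a pose out of reach is approached as far as the arm can. A call with a number of a shift or a turn outside -1 to 1 is refused whole. A call with a gripper value outside its range is refused whole. The fingers move at their own pace and stop on an object; "squeeze" is the grip in N (left out, the last holds). Time passes only in rows, so rows that repeat a pose let the fingers close. It gives the time, the measured TCP pose, the force, the opening and the grip force at its end, in the units of the state.
- ctrl.get_obs(): the state, without advancing time (a new reading comes with each control period).
- read_camera(name): name is "scene" or "top" or "wrist"; returns the picture (384x512x3 uint8, blue, green, red); there is no depth.
- camera_model(name): a dict with "fx", "fy", "cx", "cy" (pixels), "camera_from_world" (4x4, takes a point from world to camera coordinates); the wrist camera has in their place "mount" (4x4, takes a point from camera to tool coordinates, whose origin is the TCP and whose axes are the flange's). Camera axes: x right, y down, z forward; pixel columns grow to the right and rows downward; lengths in mm; the calibration is good to about 2 mm. The wrist camera is an equidistant fisheye: a pixel r from the principal point sees the ray r / f radians off the axis. A picture is of the moment at which its call begins: read the wrist's pose just before it. camera_model takes no time and is no camera call.
- ticket.sign_off(): hands the job in; it is judged then, once.
The state is a dict: "time_s": time; "joint_pos": joint angles; "qvel": joint speeds; "effort": joint torques, N m; "tcp_pos": TCP position; "ee_rot": TCP orientation; "ft_force": force on the tool from outside, world axes, zero at the start; "wrist_torque": the same for the moment, N m; "opening": finger opening in mm; "grip_force": force on a finger pad.
Only numpy, scipy, OpenCV 4.12 (cv2) and the standard library are available. Lean on these libraries where they do the work, as an engineer would, in place of code of your own. Each camera call takes 0.05 s, during which the arm holds its last target. There are 200 camera calls.

## Working session

There is one attempt and no reset: what is moved stays moved. The work goes in short steps, Python scripts to look and compute and a tool call to move; the robot and the scene stay as the last step left them, time stands still between calls to the robot, and variables do not carry over. Pictures are saved under pics/ and viewed, at most 10 in all, crops included, and the job is handed in when it is done.

Besides the shell and the picture viewer there is one more tool, called after ">>>" as name(argument=value, ...) on one line, values as JSON. jog_arm: Moves the arm, as the interface text tells. Shifts and turns lie within -1 to 1; 1 stands for 300 mm of shift or 90 degrees of turn. Its arguments: {"type":"object","properties":{"rows":{"type":"array"},"squeeze":{"type":"number"}},"required":["rows"]}

```bash
ls; mkdir -p pics
python3 - <<'E'
from rig import ctrl, read_camera, camera_model
import cv2,numpy as np
print(ctrl.get_obs(), ctrl.tip_reach)
for n in("scene","top","wrist"):
    print(n,camera_model(n))
    cv2.imwrite(f"pics/{n}0.png",read_camera(n))
a=cv2.imread("pics/scene0.png");cv2.imwrite("pics/a.png",cv2.resize(a,(800,600)))
a=cv2.imread("pics/top0.png");cv2.imwrite("pics/b.png",cv2.resize(a,(800,600)))
E
```

```text
pics
{'time_s': 0.0, 'joint_pos': array([-1.46610025e+00,  2.21240561e-01,  1.52764342e+00, -1.76587021e-05,
        1.39466046e+00, -1.26102970e-01]), 'qvel': array([ 0.00165656, -0.00098738, -0.00122497, -0.00092209, -0.00034741,
       -0.00092281]), 'effort': array([ 1.80463368e-03, -4.94606245e+01, -3.87371242e+01,  7.01535819e-02,
        5.72407886e-02, -1.39301651e-04]), 'tcp_pos': array([ 142.89081341, -607.76731841,  203.11123074]), 'ee_rot': array([ 9.93348209e-01,  1.15145054e-01,  1.75453631e-06, -9.75934771e-04]), 'ft_force': array([-0.37127677,  0.28731159,  0.7900349 ]), 'wrist_torque': array([ 0.03308579, -0.04454722,  0.02058419]), 'grip_force': 0.0, 'opening': 87.15678150825319} 14.0
scene {'fx': 432.06081969925384, 'fy': 432.06081969925384, 'cx': 257.3522754369035, 'cy': 187.44770773282505, 'camera_from_world': array([[-4.27182594e-01,  9.04014127e-01,  1.65375353e-02,
         2.77361122e+02],
       [ 7.56175624e-01,  3.67230916e-01, -5.41608603e-01,
        -3.90383742e+02],
       [-4.95694923e-01, -2.18860487e-01, -8.40468102e-01,
         1.28259473e+03],
  
[... 315 characters left out ...]
8207e-01, -1.80053273e-02, -1.60089923e-01,
         6.35364450e+02],
       [ 1.59705202e-01,  2.10974938e-02, -9.86939281e-01,
         8.91203091e+02],
       [ 0.00000000e+00,  0.00000000e+00,  0.00000000e+00,
         1.00000000e+00]])}
wrist {'fx': 297.3186396354542, 'fy': 297.3186396354542, 'cx': 251.7890062519774, 'cy': 196.09189148141107, 'mount': array([[ 1.90861536e-05, -9.61200222e-01, -2.75851650e-01,
         7.61769795e+01],
       [ 9.99999986e-01,  6.37717683e-05, -1.53021686e-04,
         8.38606381e-01],
       [ 1.64676026e-04, -2.75851644e-01,  9.61200210e-01,
        -1.80052815e+02],
       [ 0.00000000e+00,  0.00000000e+00,  0.00000000e+00,
         1.00000000e+00]])}
```

View pics/a.png

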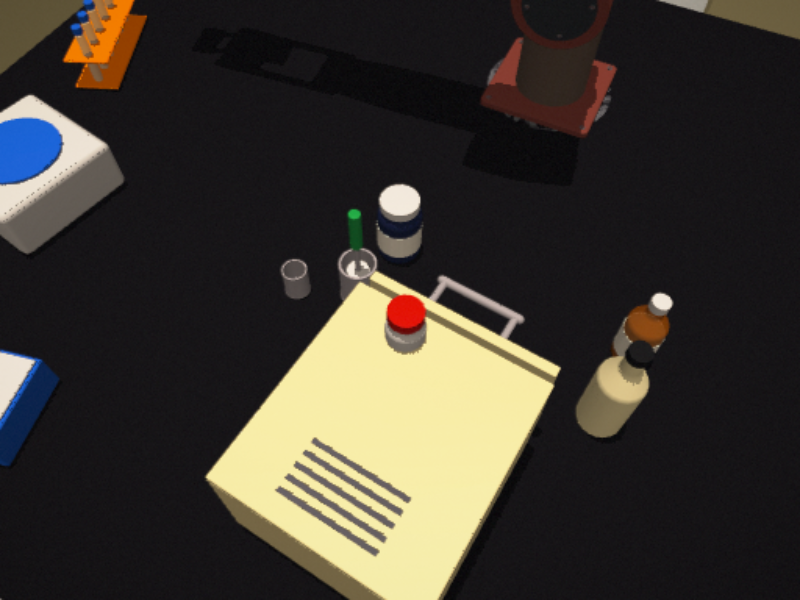

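View pics/b.png

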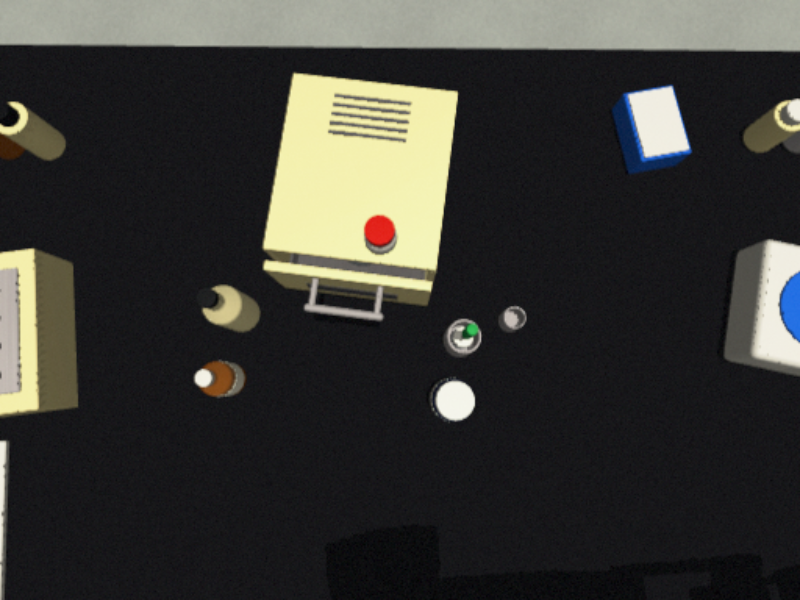

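The scene view shows the cabinet, with the red jar at (406,320), the handle bar from (441,280) to (521,319), the pot rim at (357,265) and the green handle from (354,214) to (356,248). In the top view the bar runs from (307,307) to (381,317), the pot rim is at (462,337) and the green top at (472,330). The tray is slightly ajar.

```bash
cat > h.py <<'E'
import numpy as np,cv2
from rig import ctrl,read_camera,camera_model
from scipy.spatial.transform import Rotation as R
def ray(n,u,v,pose=None):
    m=camera_model(n)
    if n=="wrist":
        x=np.array([(u-m['cx']),(v-m['cy'])])/m['fx'];r=np.hypot(*x)+1e-12
        d=np.array([*(x/r*np.sin(r)),np.cos(r)]);M=m['mount'];Rt=R.from_quat(pose[1]).as_matrix()
        return Rt@M[:3,3]+pose[0],Rt@M[:3,:3]@d
    T=np.linalg.inv(m['camera_from_world']);d=T[:3,:3]@[(u-m['cx'])/m['fx'],(v-m['cy'])/m['fy'],1]
    return T[:3,3],d/np.linalg.norm(d)
def plane(r,z): o,d=r; return o+d*(z-o[2])/d[2]
def tri(r1,r2):
    A=np.c_[r1[1],-r2[1]];t=np.linalg.lstsq(A,r2[0]-r1[0],rcond=None)[0]
    a=r1[0]+t[0]*r1[1];b=r2[0]+t[1]*r2[1];return (a+b)/2,np.linalg.norm(a-b)
E
python3 - <<'E'
from h import *
np.set_printoptions(precision=1,suppress=True)
k=1.5625
S=lambda u,v:ray("scene",u/k,v/k)
T=lambda u,v:ray("top",u/k,v/k)
pairs=dict(barL=((521,319),(307,307)),barR=((441,280),(381,317)),pot=((357,265),(462,337)),
 btop=((354,213),(472,330)),edgeL=((559,370),(264,249)) ,red=((406,311),(380,230)),navy=((400,200),(455,400)),cream=((640,353),(207,297)),amber=((660,303),(204,378)))
for n,(s,t) in pairs.items(): print(n,*tri(S(*s),T(*t)))
for n in("scene","top"):
    im=read_camera(n).astype(int);m=((im[...,1]>im[...,2]+50)&(im[...,1]>im[...,0]+40)).astype(np.uint8)
    c=max(cv2.findContours(m,0,2)[0],key=cv2.contourArea);print(n,cv2.minAreaRect(c),c[:,0].min(0),c[:,0].max(0))
def pr(n,p):
    m=camera_model(n);q=m['camera_from_world']@[*p,1];return q[:2]/q[2]*m['fx']+[m['cx'],m['cy']]
t=cv2.imread("pics/top0.png");s=cv2.imread("pics/scene0.png")
cv2.imwrite("pics/c.png",np.hstack([cv2.resize(t[150:270,120:340],None,fx=2.7,fy=2.7)[:324,:594]][0:1]))
cv2.imwrite("pics/c.png",np.vstack([cv2.resize(t[150:250,160:340],(800,444))[::1][:300],cv2.resize(s[120:220,160:340],(540,300),)[:, :].copy() if 0 else cv2.copyMakeBorder(cv2.resize(s[120:220,160:340],(540,300)),0,0,0,260,0)]))
E
```

```text
barL [599.  134.2 147.3] 2.66274441276165
barR [586.4  21.7 143.4] 2.2404968918839834
pot [ 566.  -110.9   67.8] 2.518662004640195
btop [ 565.6 -111.8  183.7] 0.17520312614024897
edgeL [675.2 194.2 198.2] 7.723596469589685
red [697.4  22.2 231.6] 1.8581977972542303
navy [464.6 -93.6 113.1] 1.6804402576654662
cream [606.  273.9 185. ] 1.9386658204456224
amber [489.8 287.  133.8] 0.7757127027279677
scene ((226.5, 146.5), (25.0, 7.0), 90.0) [223 134] [230 159]
top ((301.5, 210.5), (7.0, 7.0), 90.0) [298 207] [305 214]
```

View pics/c.png

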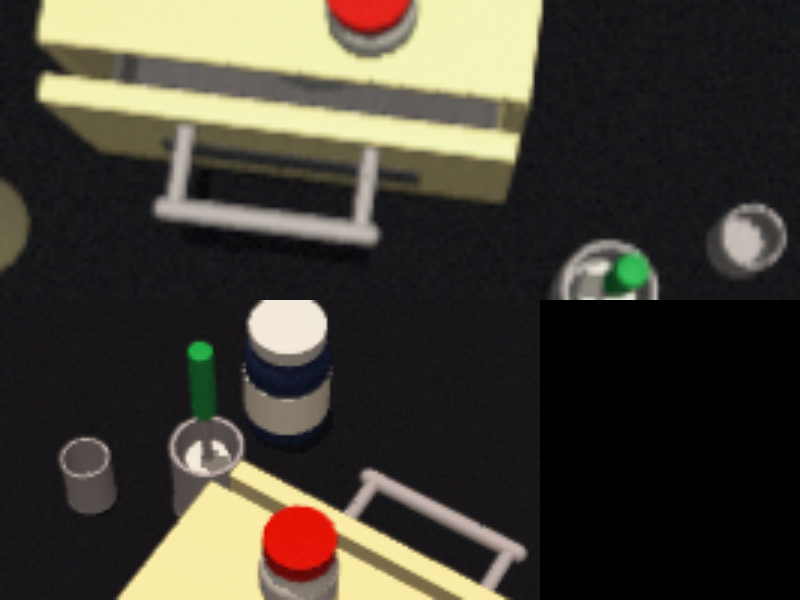

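The crops show the bar, the ajar tray, and the brush standing almost upright in the larger pot. The triangulated bar height is 147, pot rim 68 and brush top 184, which match the given sizes. I will hook the bar with shut fingers, keeping the fingers along the bar so the hand clears the red jar.

```bash
cat >> h.py <<'E'
np.set_printoptions(precision=3,suppress=True)
def plan(wps,pose=None):
    "wps: (pos, Rotation); prints per-call travel and turn, chained"
    if pose is None:
        o=ctrl.get_obs();pose=(o['tcp_pos'],R.from_quat(o['ee_rot']))
    p,r=pose
    for P,Q in wps:
        print("travel",r.inv().apply(np.array(P)-p)/300,"turn",(r.inv()*Q).as_rotvec()/(np.pi/2)); p,r=np.array(P),Q
def down(yaw): return R.from_euler('z',yaw,degrees=True)*R.from_quat([1,0,0,0])  # tool x at yaw
E
python3 - <<'E'
from h import *
k=1.5625
for c,pts in (("scene",((521,319),(441,280))),("top",((307,307),(381,317)))):
    for u,v in pts: print(c,plane(ray(c,u/k,v/k),147))
print("front edge",plane(ray("top",169,168.5),169),plane(ray("top",275.9,183.8),169))
q=down(-6.4)
plan([((300,-380,320),q),((460,-150,320),q),((617.5,75.2,320),q),((617.5,75.2,146),q),((617.5-.9938*120,75.2+.111*120,146),q)])
E
```

```text
scene [598.355 135.477 147.   ]
scene [588.381  23.475 147.   ]
top [599.43  132.996 147.   ]
top [586.305  20.437 147.   ]
front edge [661.222 196.578 169.   ] [629.38 -53.46 169.  ]
travel [ 0.684 -0.621 -0.387] turn [-0.001  0.     0.218]
travel [ 0.445 -0.821  0.   ] turn [0. 0. 0.]
travel [ 0.438 -0.805  0.   ] turn [0. 0. 0.]
travel [0.   0.   0.58] turn [0. 0. 0.]
travel [-0.4  0.   0. ] turn [0. 0. 0.]
```

>>> jog_arm(rows=[{"travel":[0.1,-0.1,-0.2],"delta_rot":[0,0,0.1],"gripper":0},{"travel":[0.25,-0.22,-0.387],"delta_rot":[0,0,0.218],"gripper":0},{"travel":[0.4,-0.36,-0.387],"delta_rot":[0,0,0.222],"gripper":0},{"travel":[0.55,-0.5,-0.387],"delta_rot":[0,0,0.222],"gripper":0},{"travel":[0.684,-0.621,-0.387],"delta_rot":[0,0,0.222],"gripper":0}], squeeze=10)

```text
time_s: 0.88
tcp_pos: [294.2, -388.4, 320.8]
ee_rot: [0.998, -0.059, 0.001, 0.001]
ft_force: [0.6, -0.7, -0.9]
opening: 45.3
grip_force: 0.0
```

>>> jog_arm(rows=[{"travel":[0.445,-0.821,0],"delta_rot":[0,0,0],"gripper":0},{"travel":[0.445,-0.821,0],"delta_rot":[0,0,0],"gripper":0},{"travel":[0.445,-0.821,0],"delta_rot":[0,0,0],"gripper":0},{"travel":[0.445,-0.821,0],"delta_rot":[0,0,0],"gripper":0},{"travel":[0.445,-0.821,0],"delta_rot":[0,0,0],"gripper":0}])

```text
time_s: 1.5
tcp_pos: [456.1, -158.3, 320.3]
ee_rot: [0.998, -0.057, 0.0, -0.0]
ft_force: [0.4, -1.2, 0.2]
opening: 1.6
grip_force: 0.0
```

Run:
```python
from h import *
q=down(-6.8)
plan([((617.5,75.2,310),q),((617.5,75.2,146),q)])
```

```text
travel [ 0.445 -0.835  0.035] turn [-0.    -0.     0.002]
travel [0.    0.    0.547] turn [0. 0. 0.]
```

>>> jog_arm(rows=[{"travel":[0.445,-0.835,0.035],"delta_rot":[0,0,0],"gripper":0},{"travel":[0.445,-0.835,0.035],"delta_rot":[0,0,0],"gripper":0},{"travel":[0.445,-0.835,0.035],"delta_rot":[0,0,0],"gripper":0},{"travel":[0.445,-0.835,0.035],"delta_rot":[0,0,0],"gripper":0},{"travel":[0.445,-0.835,0.035],"delta_rot":[0,0,0],"gripper":0}])

```text
time_s: 2.12
tcp_pos: [617.8, 74.9, 308.9]
ee_rot: [0.998, -0.058, -0.0, -0.0]
ft_force: [0.3, 0.3, 0.1]
opening: 0.6
grip_force: 0.0
```

>>> jog_arm(rows=[{"travel":[0,0,0],"delta_rot":[0,0,0],"gripper":0}])

```text
time_s: 2.25
tcp_pos: [617.3, 74.2, 308.4]
ee_rot: [0.998, -0.057, -0.001, -0.0]
ft_force: [-0.1, -0.3, 0.2]
opening: 0.5
grip_force: 0.0
```

Run:
```python
from h import *
o=ctrl.get_obs();pose=(o['tcp_pos'],o['ee_rot']);print(pose)
w=read_camera("wrist");cv2.imwrite("pics/w1.png",cv2.resize(w,(800,600)))
q=down(-6.8)
plan([((617.5,75.2,146),q)])
```

```text
(array([617.284,  74.249, 308.442]), array([ 0.998, -0.057, -0.001, -0.   ]))
travel [ 0.002 -0.009  0.543] turn [0.    0.001 0.002]
```

View pics/w1.png

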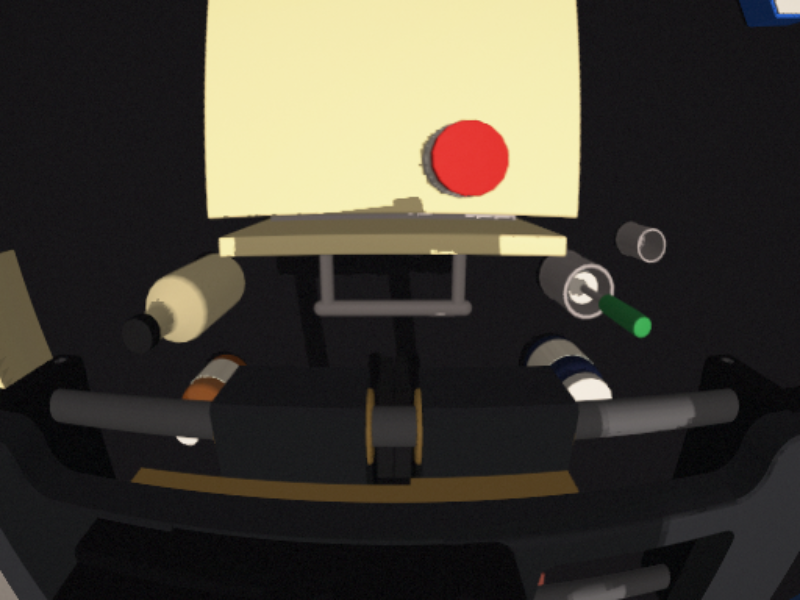

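The wrist view shows the bar at (393,307), square to the hand, with the panel top edge at row 245. Its ray at z=147 puts the bar 22 mm on the robot side of the fingertips, as planned, so I can lower and pull.

>>> jog_arm(rows=[{"travel":[0,-0.005,0.2],"delta_rot":[0,0,0],"gripper":0},{"travel":[0,-0.005,0.4],"delta_rot":[0,0,0],"gripper":0},{"travel":[0,-0.005,0.54],"delta_rot":[0,0,0],"gripper":0},{"travel":[0,-0.005,0.54],"delta_rot":[0,0,0],"gripper":0}])

```text
time_s: 2.8
tcp_pos: [613.5, 72.1, 143.7]
ee_rot: [0.998, -0.06, -0.004, 0.0]
ft_force: [-0.7, 0.2, 0.2]
opening: 0.4
grip_force: 0.0
```

>>> jog_arm(rows=[{"travel":[-0.06,0,0],"delta_rot":[0,0,0],"gripper":0},{"travel":[-0.14,0,0],"delta_rot":[0,0,0],"gripper":0},{"travel":[-0.22,0,0],"delta_rot":[0,0,0],"gripper":0},{"travel":[-0.3,0,0],"delta_rot":[0,0,0],"gripper":0},{"travel":[-0.38,0,0],"delta_rot":[0,0,0],"gripper":0}])

```text
time_s: 3.42
tcp_pos: [505.0, 86.3, 151.2]
ee_rot: [0.998, -0.059, 0.003, -0.0]
ft_force: [-0.2, 0.2, 0.1]
opening: 0.5
grip_force: 0.0
```

>>> jog_arm(rows=[{"travel":[-0.03,0,0],"delta_rot":[0,0,0],"gripper":0},{"travel":[-0.06,0,0],"delta_rot":[0,0,0],"gripper":0},{"travel":[-0.09,0,0],"delta_rot":[0,0,0],"gripper":0}])

```text
time_s: 3.8
tcp_pos: [477.5, 89.9, 148.5]
ee_rot: [0.998, -0.059, 0.001, -0.0]
ft_force: [0.1, -1.1, 0.3]
opening: 0.4
grip_force: 0.0
```

Run:
```python
from h import *
a=read_camera("scene");b=read_camera("top");cv2.imwrite("pics/s2.png",a);cv2.imwrite("pics/t2.png",b)
cv2.imwrite("pics/d.png",np.vstack([cv2.resize(a[100:292],(768,288))[:, :],cv2.resize(b[100:292],(768,288))]))
```

```text
(no output)
```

View pics/d.png

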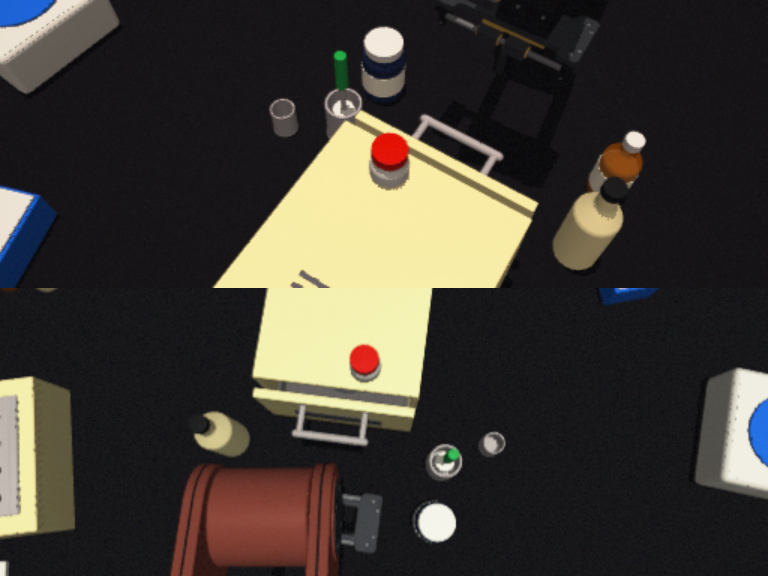

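The tray did not move: the bar is where it was, and the fingers passed it without touching. I'll check where the fingertips really are.

```bash
cat >> h.py <<'E'
def pr(n,p,pose=None):
    m=camera_model(n)
    if n=="wrist":
        M=m['mount'];t=R.from_quat(pose[1]).inv().apply(np.array(p)-pose[0]);c=M[:3,:3].T@(t-M[:3,3])
        a=np.arctan2(np.hypot(*c[:2]),c[2]);return c[:2]/np.hypot(*c[:2])*a*m['fx']+[m['cx'],m['cy']]
    q=m['camera_from_world']@[*p,1];return q[:2]/q[2]*m['fx']+[m['cx'],m['cy']]
def obs():
    o=ctrl.get_obs();return o['tcp_pos'],o['ee_rot']
E
python3 - <<'E'
from h import *
o=obs();print(o,ctrl.tip_reach,[a for a in dir(ctrl) if a[0]!='_'])
a=cv2.imread("pics/s2.png");w=read_camera("wrist")
tip=o[0]+R.from_quat(o[1]).apply([0,0,14])
for n,im in(("scene",a),("wrist",w)):
    for p in (tip,o[0]):
        u=pr(n,p,o);print(n,u);cv2.circle(im,tuple(int(x) for x in np.round(u)),2,(0,0,255),1)
cv2.imwrite("pics/e.png",np.hstack([cv2.resize(a[100:250,250:420],(400,353)),cv2.resize(w[:,:],(400,353))]))
E
```

```text
(array([476.72 ,  90.115, 147.774]), array([ 0.998, -0.059, -0.   ,  0.   ])) 14.0 ['PlanningError', 'get_obs', 'tip_reach']
scene [331.743 154.712]
scene [332.824 150.655]
wrist [250.973 224.537]
wrist [250.914 232.337]
```

View pics/e.png

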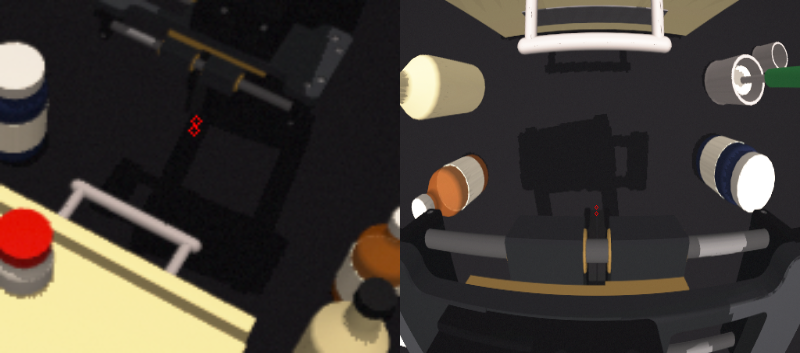

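The projected fingertips match the picture, so the pose is right and the hook just rode over the bar. Next I'll grip the bar instead, leaning the hand 25° toward the robot to clear the red jar.

Run:
```python
from h import *
Q=down(83.2)*R.from_rotvec([-np.radians(25),0,0])
z=Q.apply([0,0,1]);print(z,Q.apply([0,1,0]))
G=np.array([592.5,78,147])+5*z
o=obs();mid=((o[0]+G-130*z)/2); mid[2]=250
half=R.from_quat(o[1])*R.from_rotvec([0,0,-np.pi/2*.5])
plan([(mid,half),(G-130*z,Q),(G,Q)],(o[0],R.from_quat(o[1])))
```

```text
[ 0.42  -0.05  -0.906] [ 0.9   -0.107  0.423]
travel [ 0.105 -0.003 -0.341] turn [ 0.   0.  -0.5]
travel [ 0.076  0.073 -0.034] turn [-0.263  0.109 -0.491]
travel [-0.    -0.     0.433] turn [0. 0. 0.]
```

>>> jog_arm(rows=[{"travel":[0,0,-0.2],"delta_rot":[0,0,-0.1],"gripper":0.38},{"travel":[0.05,0,-0.341],"delta_rot":[0,0,-0.2],"gripper":0.38},{"travel":[0.105,0,-0.341],"delta_rot":[0,0,-0.31],"gripper":0.38},{"travel":[0.105,0,-0.341],"delta_rot":[0,0,-0.42],"gripper":0.38},{"travel":[0.105,0,-0.341],"delta_rot":[0,0,-0.5],"gripper":0.38}])

```text
time_s: 4.58
tcp_pos: [508.9, 86.2, 249.7]
ee_rot: [0.944, 0.33, -0.0, -0.0]
ft_force: [0.3, 0.6, -0.1]
opening: 32.4
grip_force: 0.0
```

>>> jog_arm(rows=[{"travel":[0.07,0.07,-0.034],"delta_rot":[-0.263,0.109,-0.491],"gripper":0.38},{"travel":[0.076,0.073,-0.034],"delta_rot":[-0.263,0.109,-0.491],"gripper":0.38},{"travel":[0.076,0.073,-0.034],"delta_rot":[-0.263,0.109,-0.491],"gripper":0.38},{"travel":[0.076,0.073,-0.034],"delta_rot":[-0.263,0.109,-0.491],"gripper":0.38},{"travel":[0.076,0.073,-0.034],"delta_rot":[-0.263,0.109,-0.491],"gripper":0.38}])

```text
time_s: 5.2
tcp_pos: [539.9, 83.6, 260.1]
ee_rot: [0.728, 0.65, 0.144, 0.163]
ft_force: [-0.8, -0.3, 0.1]
opening: 32.9
grip_force: 0.0
```

>>> jog_arm(rows=[{"travel":[0,0,0],"delta_rot":[0,0,0],"gripper":0.38},{"travel":[0,0,0],"delta_rot":[0,0,0],"gripper":0.38}])

```text
time_s: 5.45
tcp_pos: [540.4, 83.2, 260.6]
ee_rot: [0.731, 0.647, 0.144, 0.161]
ft_force: [-0.6, -0.2, -0.0]
opening: 33.2
grip_force: 0.0
```

Run:
```python
from h import *
Q=down(83.2)*R.from_rotvec([-np.radians(25),0,0])
z=Q.apply([0,0,1])
G=np.array([592.5,78,147])+5*z
o=ctrl.get_obs();print(o['tcp_pos'],o['opening'],o['joint_pos'])
plan([(G,Q)])
```

```text
[540.355  83.191 260.642] 33.2002281267804 [ 0.058 -0.36   2.034 -0.086  1.04   0.208]
travel [ 0.004 -0.001  0.434] turn [-0.     0.    -0.002]
```

>>> jog_arm(rows=[{"travel":[0,0,0.16],"delta_rot":[0,0,0],"gripper":0.38},{"travel":[0.004,0,0.32],"delta_rot":[0,0,0],"gripper":0.38},{"travel":[0.004,0,0.433],"delta_rot":[0,0,0],"gripper":0.38},{"travel":[0.004,0,0.433],"delta_rot":[0,0,0],"gripper":0.38}])

```text
time_s: 5.95
tcp_pos: [593.2, 77.6, 138.6]
ee_rot: [0.731, 0.648, 0.141, 0.159]
ft_force: [0.4, 0.1, -0.3]
opening: 32.9
grip_force: 0.0
```

>>> jog_arm(rows=[{"travel":[0,0,0],"delta_rot":[0,0,0],"gripper":0},{"travel":[0,0,0],"delta_rot":[0,0,0],"gripper":0},{"travel":[0,0,0],"delta_rot":[0,0,0],"gripper":0}], squeeze=30)

```text
time_s: 6.32
tcp_pos: [595.2, 78.2, 144.2]
ee_rot: [0.73, 0.648, 0.145, 0.162]
ft_force: [0.3, 0.0, 0.0]
opening: 10.9
grip_force: 0.0
```

>>> jog_arm(rows=[{"travel":[0,0,0],"delta_rot":[0,0,0],"gripper":0},{"travel":[0,0,0],"delta_rot":[0,0,0],"gripper":0}])

```text
time_s: 6.58
tcp_pos: [594.6, 78.1, 142.8]
ee_rot: [0.73, 0.648, 0.144, 0.162]
ft_force: [-0.3, -0.0, 0.5]
opening: 1.2
grip_force: 0.0
```

The fingers closed on nothing again, so I'll look at the gripper and bar up close.

Run:
```python
from h import *
o=obs()
a=read_camera("scene");w=read_camera("wrist");b=read_camera("top")
cv2.imwrite("pics/s3.png",a);cv2.imwrite("pics/w3.png",w);cv2.imwrite("pics/t3.png",b)
tip=o[0]+R.from_quat(o[1]).apply([0,0,14])
for n,im in(("scene",a),("wrist",w),("top",b)):
    for p in (tip,o[0]):
        u=pr(n,p,o);cv2.circle(im,tuple(int(x) for x in np.round(u)),1,(0,0,255),1)
cv2.imwrite("pics/f.png",np.hstack([cv2.resize(a[130:230,260:360],(400,400)),cv2.resize(w,(400,300),)if 0 else cv2.copyMakeBorder(cv2.resize(w,(400,300)),0,100,0,0,0)]))
```

```text
(no output)
```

View pics/f.png

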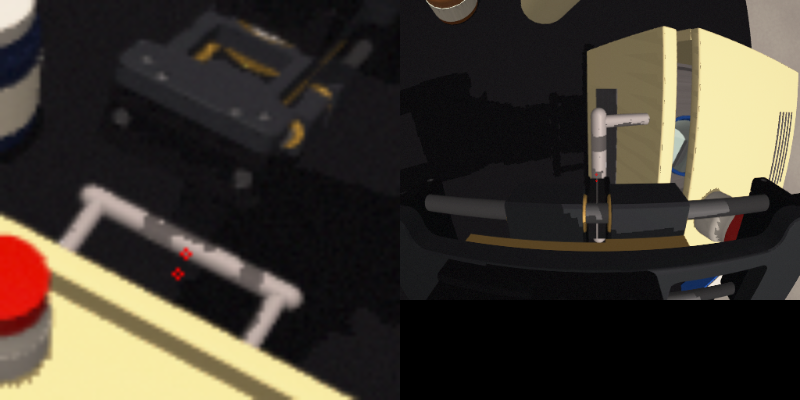

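Run:
```python
from h import *
w=cv2.imread("pics/w3.png");s=cv2.imread("pics/s3.png")
c=np.clip(w[130:330,195:325].astype(float)*1.8,0,255).astype(np.uint8)
d=np.clip(s[90:230,250:390].astype(float)*2.5,0,255).astype(np.uint8)
cv2.imwrite("pics/g.png",np.hstack([cv2.resize(c,(380,585),interpolation=2),cv2.copyMakeBorder(cv2.resize(d,(420,420),interpolation=2),0,165,0,0,0)]))
```

```text
(no output)
```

View pics/g.png

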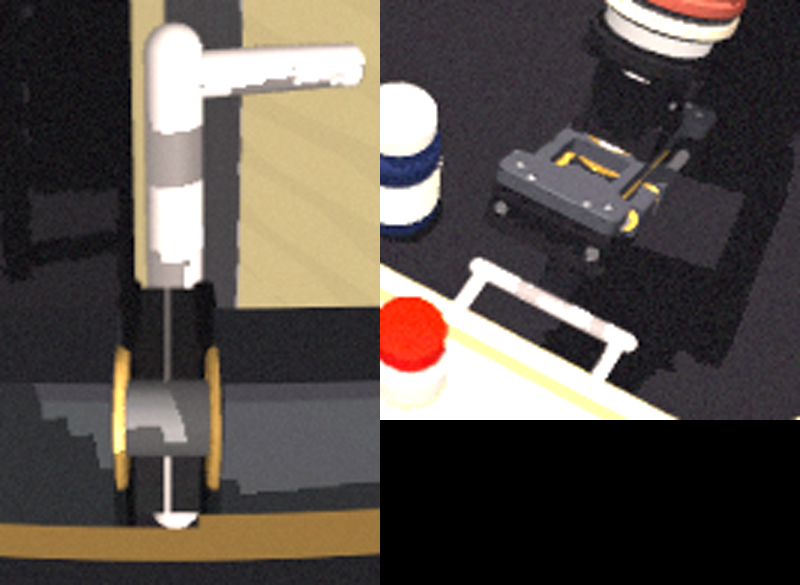

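The fingers end before the bar and cover it in the view, so they really stand above it. I'll feel forward along the tool axis to find the contact.

>>> jog_arm(rows=[{"travel":[0,0,0.015],"delta_rot":[0,0,0],"gripper":0},{"travel":[0,0,0.02],"delta_rot":[0,0,0],"gripper":0},{"travel":[0,0,0.02],"delta_rot":[0,0,0],"gripper":0}])

```text
time_s: 7.1
tcp_pos: [596.8, 77.7, 136.4]
ee_rot: [0.73, 0.648, 0.143, 0.161]
ft_force: [0.1, -0.4, 0.1]
opening: 0.3
grip_force: 0.0
```

>>> jog_arm(rows=[{"travel":[0,0,0.015],"delta_rot":[0,0,0],"gripper":0},{"travel":[0,0,0.02],"delta_rot":[0,0,0],"gripper":0},{"travel":[0,0,0.02],"delta_rot":[0,0,0],"gripper":0}])

```text
time_s: 7.48
tcp_pos: [602.7, 77.2, 135.4]
ee_rot: [0.73, 0.647, 0.146, 0.164]
ft_force: [-0.9, -1.5, 10.1]
opening: 0.5
grip_force: 4.9
```

Contact comes with the bar about 15 mm behind the TCP, so the real fingertips sit about 20 mm behind the TCP rather than 14 mm ahead. From here on I'll take the grasp point as 39 mm behind the TCP. I'll back off, open and go deeper.

>>> jog_arm(rows=[{"travel":[0,0,-0.1],"delta_rot":[0,0,0],"gripper":0.38},{"travel":[0,0,-0.1],"delta_rot":[0,0,0],"gripper":0.38},{"travel":[0,0,-0.1],"delta_rot":[0,0,0],"gripper":0.38},{"travel":[0,0,-0.1],"delta_rot":[0,0,0],"gripper":0.38}])

```text
time_s: 7.98
tcp_pos: [586.4, 78.8, 157.3]
ee_rot: [0.73, 0.648, 0.143, 0.161]
ft_force: [-0.4, -0.5, 0.2]
opening: 29.8
grip_force: 0.0
```

Run:
```python
from h import *
Q=down(83.2)*R.from_rotvec([-np.radians(25),0,0])
G=np.array([592.5,78,147])+39*Q.apply([0,0,1])
o=ctrl.get_obs();print(o['tcp_pos'],o['opening'],o['ft_force'])
plan([(G,Q)])
```

```text
[586.423  78.848 157.328] 29.80756073066104 [-0.401 -0.462  0.216]
travel [-0.     0.004  0.17 ] turn [-0.001  0.    -0.   ]
```

>>> jog_arm(rows=[{"travel":[0,0.004,0.08],"delta_rot":[0,0,0],"gripper":0.38},{"travel":[0,0.004,0.17],"delta_rot":[0,0,0],"gripper":0.38},{"travel":[0,0.004,0.17],"delta_rot":[0,0,0],"gripper":0.38}])

```text
time_s: 8.35
tcp_pos: [607.4, 75.9, 109.3]
ee_rot: [0.731, 0.648, 0.141, 0.16]
ft_force: [0.2, 0.6, -0.3]
opening: 32.8
grip_force: 0.0
```

>>> jog_arm(rows=[{"travel":[0,0,0],"delta_rot":[0,0,0],"gripper":0},{"travel":[0,0,0],"delta_rot":[0,0,0],"gripper":0},{"travel":[0,0,0],"delta_rot":[0,0,0],"gripper":0},{"travel":[0,0,0],"delta_rot":[0,0,0],"gripper":0}])

```text
time_s: 8.85
tcp_pos: [611.6, 76.2, 115.8]
ee_rot: [0.73, 0.648, 0.146, 0.163]
ft_force: [2.9, -2.4, 6.2]
opening: 11.2
grip_force: 30.0
```

Gripped: opening 11 mm, force 30 N. Now I'll pull along the cabinet axis.

>>> jog_arm(rows=[{"travel":[0,-0.045,-0.021],"delta_rot":[0,0,0],"gripper":0},{"travel":[0,-0.12,-0.056],"delta_rot":[0,0,0],"gripper":0},{"travel":[0,-0.2,-0.093],"delta_rot":[0,0,0],"gripper":0},{"travel":[0,-0.28,-0.131],"delta_rot":[0,0,0],"gripper":0},{"travel":[0,-0.34,-0.158],"delta_rot":[0,0,0],"gripper":0}])

```text
time_s: 9.48
tcp_pos: [499.5, 88.8, 115.8]
ee_rot: [0.73, 0.648, 0.145, 0.164]
ft_force: [4.7, -6.7, 7.1]
opening: 11.2
grip_force: 30.0
```

>>> jog_arm(rows=[{"travel":[0,-0.03,-0.014],"delta_rot":[0,0,0],"gripper":0},{"travel":[0,-0.03,-0.014],"delta_rot":[0,0,0],"gripper":0}])

```text
time_s: 9.72
tcp_pos: [489.2, 89.9, 115.7]
ee_rot: [0.73, 0.648, 0.145, 0.164]
ft_force: [-4.7, -6.7, 13.4]
opening: 11.2
grip_force: 30.0
```

>>> jog_arm(rows=[{"travel":[0,-0.02,-0.009],"delta_rot":[0,0,0],"gripper":0},{"travel":[0,-0.03,-0.014],"delta_rot":[0,0,0],"gripper":0},{"travel":[0,-0.03,-0.014],"delta_rot":[0,0,0],"gripper":0}])

```text
time_s: 10.1
tcp_pos: [480.0, 91.0, 115.7]
ee_rot: [0.73, 0.648, 0.145, 0.164]
ft_force: [-2.2, -7.4, 11.3]
opening: 10.6
grip_force: 30.0
```

>>> jog_arm(rows=[{"travel":[0,-0.02,-0.009],"delta_rot":[0,0,0],"gripper":0},{"travel":[0,-0.03,-0.014],"delta_rot":[0,0,0],"gripper":0},{"travel":[0,-0.03,-0.014],"delta_rot":[0,0,0],"gripper":0}])

```text
time_s: 10.48
tcp_pos: [470.1, 92.1, 115.8]
ee_rot: [0.73, 0.648, 0.145, 0.164]
ft_force: [-2.8, -7.2, 11.2]
opening: 11.2
grip_force: 30.0
```

>>> jog_arm(rows=[{"travel":[0,-0.02,-0.009],"delta_rot":[0,0,0],"gripper":0},{"travel":[0,-0.03,-0.014],"delta_rot":[0,0,0],"gripper":0},{"travel":[0,-0.03,-0.014],"delta_rot":[0,0,0],"gripper":0}])

```text
time_s: 10.85
tcp_pos: [464.0, 93.0, 116.8]
ee_rot: [0.729, 0.647, 0.148, 0.167]
ft_force: [33.5, -8.5, -15.7]
opening: 11.1
grip_force: 30.0
```

>>> jog_arm(rows=[{"travel":[0,-0.015,-0.007],"delta_rot":[0,0,0],"gripper":0},{"travel":[0,-0.015,-0.007],"delta_rot":[0,0,0],"gripper":0}])

```text
time_s: 11.1
tcp_pos: [462.7, 93.8, 120.2]
ee_rot: [0.728, 0.646, 0.152, 0.17]
ft_force: [42.1, -9.7, -13.8]
opening: 11.0
grip_force: 30.0
```

The force jumps to 42 N, so the tray is at its stop. I'll unload, open and retreat.

>>> jog_arm(rows=[{"travel":[0,0.02,0.01],"delta_rot":[0,0,0],"gripper":0},{"travel":[0,0.02,0.01],"delta_rot":[0,0,0],"gripper":0.4},{"travel":[0,0.02,0.01],"delta_rot":[0,0,0],"gripper":0.4},{"travel":[0,0.02,0.01],"delta_rot":[0,0,0],"gripper":0.4}])

```text
time_s: 11.6
tcp_pos: [458.8, 94.1, 111.7]
ee_rot: [0.731, 0.648, 0.143, 0.161]
ft_force: [0.6, 1.2, -0.2]
opening: 31.3
grip_force: 0.0
```

>>> jog_arm(rows=[{"travel":[0,0,-0.15],"delta_rot":[0,0,0],"gripper":0.4},{"travel":[0,0,-0.33],"delta_rot":[0,0,0],"gripper":0.4},{"travel":[0,0,-0.5],"delta_rot":[0,0,0],"gripper":0.6},{"travel":[0,0,-0.5],"delta_rot":[0,0,0],"gripper":0.6}])

```text
time_s: 12.1
tcp_pos: [397.7, 102.3, 252.8]
ee_rot: [0.73, 0.648, 0.146, 0.163]
ft_force: [0.6, 0.5, -0.9]
opening: 47.4
grip_force: 0.0
```

Run:
```python
from h import *
o=obs();print(o,ctrl.get_obs()['joint_pos'])
a=read_camera("scene");w=read_camera("wrist");b=read_camera("top")
for n,i in(("s",a),("w",w),("t",b)):cv2.imwrite(f"pics/{n}4.png",i)
np.save("o4.npy",np.r_[o[0],o[1]])
# blue rim mask
for n,i in(("scene",a),("top",b),("wrist",w)):
    h=cv2.cvtColor(i,cv2.COLOR_BGR2HSV);m=cv2.inRange(h,(100,100,50),(125,255,255))
    for c in cv2.findContours(m,0,2)[0]:
        if cv2.contourArea(c)>15: print(n,cv2.contourArea(c),c[:,0].min(0),c[:,0].max(0))
top=cv2.resize(b[130:290,130:343],(800,600));cv2.imwrite("pics/h.png",top)
```

```text
(array([397.711, 102.324, 252.771]), array([0.73 , 0.648, 0.146, 0.163])) [ 0.163 -0.779  2.3   -0.126  1.196  0.302]
scene 1134.0 [  0 223] [ 37 297]
scene 710.5 [298 179] [331 210]
scene 1280.0 [ 0 76] [ 39 117]
scene 33.5 [45 15] [51 22]
scene 33.0 [49  6] [55 13]
scene 25.5 [53  0] [59  5]
top 627.0 [201 193] [229 222]
top 367.5 [499 174] [511 218]
top 2054.5 [392  54] [442 110]
wrist 453.5 [316 138] [362 192]
```

View pics/h.png

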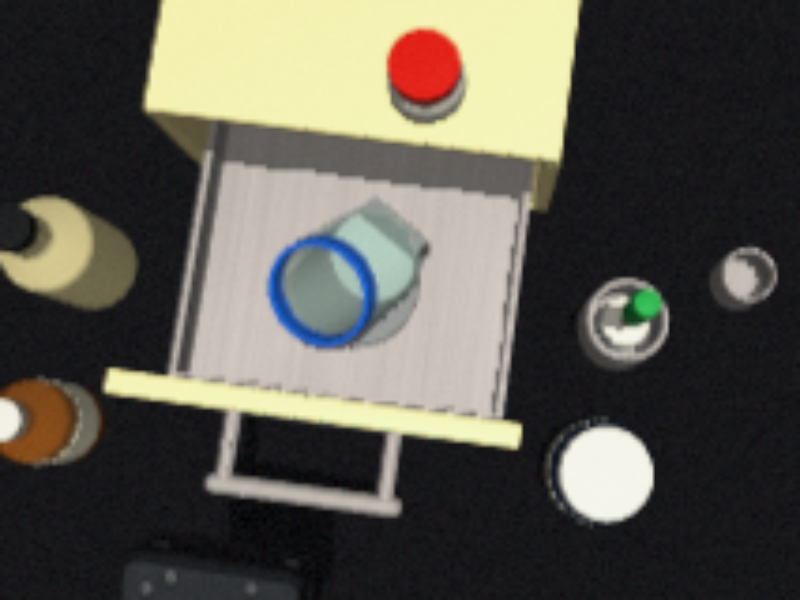

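The top view shows the tray out and the beaker's blue rim at (322,292) in the crop, with its base toward (400,225). It therefore leans toward the robot and to the left.

Run:
```python
from h import *
E={}
for n,f,box in(("scene","s4",(290,170,340,220)),("top","t4",(190,185,240,230))):
    i=cv2.imread(f"pics/{f}.png");h=cv2.cvtColor(i,cv2.COLOR_BGR2HSV);m=cv2.inRange(h,(100,100,50),(125,255,255))
    k=np.zeros_like(m);x0,y0,x1,y1=box;k[y0:y1,x0:x1]=m[y0:y1,x0:x1]
    c=max(cv2.findContours(k,0,1)[0],key=cv2.contourArea);E[n]=cv2.fitEllipse(cv2.convexHull(c));print(n,E[n])
C,e=tri(ray("scene",*E["scene"][0]),ray("top",*E["top"][0]));print("rim",C,e)
b=[plane(ray("top",*p),147) for p in((185.1,258.3),(236.5,265.3))];print(b)
bar=(b[0]+b[1])/2;d=b[0]-b[1];yv=d/np.linalg.norm(d);xv=np.array([yv[1],-yv[0],0]);print("bar",bar,xv,np.linalg.norm(d))
off=(C-bar)@xv-145;print("rim-mid along x'",off,"y' rel bar",(C-bar)@yv)
for q in((378+428)/2,),: pass
B=plane(ray("top",130+405/3.756,130+228/3.756),C[2]-80);print("base px",B,C-B)
# plane normal of rim via 3D: intersect rim rays from each view with planes of candidate azimuth: residual radius
for az in range(90,271,20):
    a=np.array([np.sin(np.pi/6)*np.cos(np.radians(az)),np.sin(np.pi/6)*np.sin(np.radians(az)),np.cos(np.pi/6)])
    out=[]
    for n in E:
        (cx,cy),(w,hh),an=E[n];pts=cv2.ellipse2Poly((0,0),(1000,int(1000*hh/w)),int(an),0,359,10)*w/2000+[cx,cy]
        r=[]
        for p in pts:
            o,dd=ray(n,*p);r.append(np.linalg.norm(o+dd*((C-o)@a)/(dd@a)-C))
        out+=[np.mean(r),np.std(r)]
    print(az,np.array(out))
# brush / pot now
for n,f in(("scene","s4"),("top","t4")):
    im=cv2.imread(f"pics/{f}.png").astype(int);m=((im[...,1]>im[...,2]+50)&(im[...,1]>im[...,0]+40)).astype(np.uint8)
    c=max(cv2.findContours(m,0,2)[0],key=cv2.contourArea);print(n,c[:,0].min(0),c[:,0].max(0))
```

```text
scene ((314.1227722167969, 194.6703338623047), (25.425018310546875, 37.4964485168457), 128.8001708984375)
top ((215.3938751220703, 207.27059936523438), (28.001747131347656, 29.84142303466797), 147.2785186767578)
rim [577.445  90.77  119.991] 0.6495920202947045
[array([455.204, 152.701, 147.   ]), array([442.03 ,  33.733, 147.   ])]
bar [448.617  93.217 147.   ] [ 0.994 -0.11   0.   ] 119.69522919456159
rim-mid along x' -16.685235376987265 y' rel bar 11.747503306770621
base px [631.77   41.779  39.991] [-54.325  48.991  80.   ]
90 [35.901  3.971 39.65   3.271]
110 [38.105  3.264 38.982  2.337]
130 [40.814  2.961 38.263  1.493]
150 [43.991  4.599 37.591  1.07 ]
170 [47.27   7.64  37.027  1.287]
190 [49.685 10.621 36.603  1.677]
210 [50.087 12.402 36.339  1.896]
230 [48.183 12.589 36.245  1.843]
250 [44.787 11.536 36.33   1.532]
270 [41.02   9.851 36.601  1.113]
scene [223 134] [230 159]
top [298 207] [305 214]
```

The rim centre is at (577,91,120). The lean azimuth comes out at about 130° from the 145 mm check, the base pixel and the circularity test. Next I'll pick up the brush from above with yaw 130°, so that only a 30° tilt about tool y is needed later.

```bash
cat >> h.py <<'E'
C=np.array([577.5,90.8,120.]);A=np.array([np.cos(np.radians(130))*.5,np.sin(np.radians(130))*.5,np.sqrt(.75)]);B=C-95*A
QD=down(130);QB=down(130)*R.from_rotvec([0,-np.pi/6,0])
E
python3 - <<'E'
from h import *
print(QB.apply([0,0,1]),-A,QB.apply([0,1,0]),B)
plan([((566,-111.5,235),QD),((566,-111.5,116),QD)])
E
```

```text
[ 0.321 -0.383 -0.866] [ 0.321 -0.383 -0.866] [0.766 0.643 0.   ] [608.032  54.413  37.728]
travel [-0.638  0.57   0.307] turn [ 0.26   0.113 -0.512]
travel [0.    0.    0.397] turn [0. 0. 0.]
```

>>> jog_arm(rows=[{"travel":[-0.13,0.11,0.06],"delta_rot":[0.05,0.02,-0.1],"gripper":0.8},{"travel":[-0.26,0.23,0.12],"delta_rot":[0.1,0.045,-0.2],"gripper":0.8},{"travel":[-0.38,0.34,0.18],"delta_rot":[0.15,0.07,-0.3],"gripper":0.8},{"travel":[-0.51,0.46,0.25],"delta_rot":[0.21,0.09,-0.41],"gripper":0.8},{"travel":[-0.638,0.57,0.307],"delta_rot":[0.26,0.113,-0.512],"gripper":0.8}])

```text
time_s: 12.88
tcp_pos: [561.5, -106.8, 234.3]
ee_rot: [0.462, 0.886, 0.017, 0.017]
ft_force: [1.1, -0.1, 0.8]
opening: 69.4
grip_force: 0.0
```

>>> jog_arm(rows=[{"travel":[0,0,0],"delta_rot":[0,0,0],"gripper":0.8},{"travel":[0,0,0],"delta_rot":[0,0,0],"gripper":0.8}])

```text
time_s: 13.12
tcp_pos: [560.1, -104.2, 234.1]
ee_rot: [0.465, 0.885, 0.018, 0.017]
ft_force: [-0.5, 0.3, 1.1]
opening: 69.3
grip_force: 0.0
```

Run:
```python
from h import *
o=obs();w=read_camera("wrist");cv2.imwrite("pics/w5.png",w)
print(o);im=w.astype(int);m=((im[...,1]>im[...,2]+50)&(im[...,1]>im[...,0]+40)).astype(np.uint8)
c=max(cv2.findContours(m,0,2)[0],key=cv2.contourArea);print(cv2.minAreaRect(c),cv2.contourArea(c))
u,v=cv2.minAreaRect(c)[0];print("mid handle z150",plane(ray("wrist",u,v,o),150), "expected px",pr("wrist",(566,-111.5,150),o))
plan([((566,-111.5,235),QD),((566,-111.5,116),QD)])
```

```text
(array([ 560.145, -104.199,  234.095]), array([0.465, 0.885, 0.018, 0.017]))
((251.6000213623047, 217.80003356933594), (17.8885440826416, 16.994115829467773), 26.56505012512207) 232.0
mid handle z150 [ 576.941 -121.533  150.   ] expected px [248.046 203.346]
travel [-0.032  0.001  0.005] turn [ 0.031  0.012 -0.06 ]
travel [0.    0.    0.397] turn [0. 0. 0.]
```

Run:
```python
from h import *
o=obs();w=cv2.imread("pics/w5.png")
im=w.astype(int);m=((im[...,1]>im[...,2]+40)&(im[...,1]>im[...,0]+30)).astype(np.uint8)
c=max(cv2.findContours(m,0,2)[0],key=cv2.contourArea);print(c[:,0].min(0),c[:,0].max(0))
for z in(185,115):print(z,pr("wrist",(566,-111.5,z),o))
print(plane(ray("wrist",*cv2.minAreaRect(c)[0],o),185))
cv2.imwrite("pics/i.png",cv2.resize(np.clip(w[120:300,150:360]*1.5,0,255).astype(np.uint8),(700,600)))
```

```text
[242 189] [261 227]
185 [248.829 215.867]
115 [246.17  192.203]
[ 563.921 -104.602  185.   ]
```

View pics/i.png

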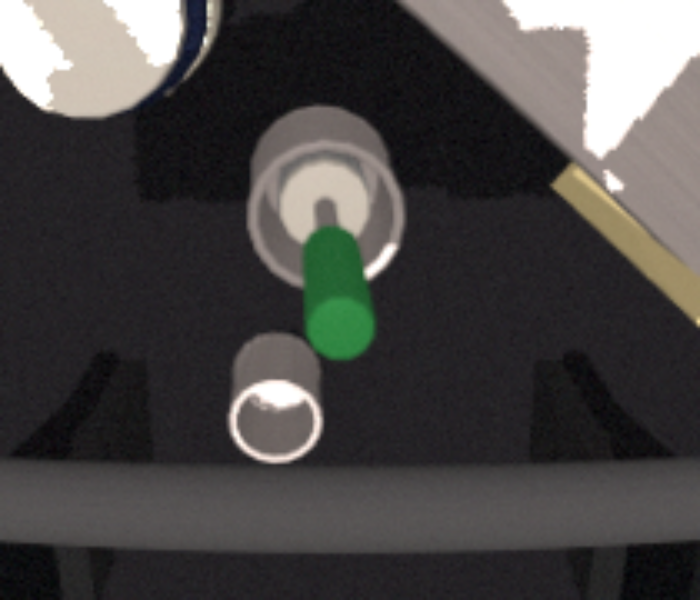

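The view shows the handle's top at crop (341,328) and its foot at (328,235), within 3 mm of the prediction. The fingers straddle it at x=110 and x=575, so I'll align and descend.

>>> jog_arm(rows=[{"travel":[-0.032,0.008,0.0],"delta_rot":[0.031,0.012,-0.06],"gripper":0.8},{"travel":[-0.032,0.008,0.005],"delta_rot":[0.031,0.012,-0.06],"gripper":0.8},{"travel":[-0.032,0.008,0.005],"delta_rot":[0.031,0.012,-0.06],"gripper":0.8}])

```text
time_s: 13.55
tcp_pos: [568.5, -110.1, 237.8]
ee_rot: [0.422, 0.906, 0.0, 0.003]
ft_force: [-0.2, 1.1, 1.1]
opening: 69.4
grip_force: 0.0
```

Run:
```python
from h import *
o=obs();print(o);plan([((567.5,-110,116),QD)])
```

```text
(array([ 568.464, -110.075,  237.76 ]), array([0.422, 0.906, 0.   , 0.003]))
travel [ 0.004 -0.003  0.406] turn [0.001 0.003 0.001]
```

>>> jog_arm(rows=[{"travel":[0,0,0.13],"delta_rot":[0,0,0],"gripper":0.8},{"travel":[0,-0.003,0.27],"delta_rot":[0,0.003,0],"gripper":0.8},{"travel":[0.002,-0.003,0.4],"delta_rot":[0,0.003,0],"gripper":0.8},{"travel":[0.002,-0.003,0.4],"delta_rot":[0,0.003,0],"gripper":0.8}])

```text
time_s: 14.05
tcp_pos: [565.0, -110.1, 113.7]
ee_rot: [0.422, 0.906, 0.0, -0.004]
ft_force: [-0.8, -0.0, 0.2]
opening: 69.7
grip_force: 0.0
```

>>> jog_arm(rows=[{"travel":[0,0,0],"delta_rot":[0,0,0],"gripper":0},{"travel":[0,0,0],"delta_rot":[0,0,0],"gripper":0},{"travel":[0,0,0],"delta_rot":[0,0,0],"gripper":0},{"travel":[0,0,0],"delta_rot":[0,0,0],"gripper":0},{"travel":[0,0,0],"delta_rot":[0,0,0],"gripper":0}], squeeze=25)

```text
time_s: 14.68
tcp_pos: [568.4, -111.6, 116.7]
ee_rot: [0.422, 0.907, 0.001, -0.001]
ft_force: [0.2, -0.7, 0.1]
opening: 27.6
grip_force: 0.0
```

>>> jog_arm(rows=[{"travel":[0,0,0],"delta_rot":[0,0,0],"gripper":0},{"travel":[0,0,0],"delta_rot":[0,0,0],"gripper":0}])

```text
time_s: 14.92
tcp_pos: [568.3, -111.5, 116.4]
ee_rot: [0.422, 0.907, 0.001, -0.001]
ft_force: [-0.2, 0.4, -0.0]
opening: 17.4
grip_force: 25.0
```

Run:
```python
from h import *
o=obs();P1=np.array([568,-111.5,275]);P2=C+(50+106.4)*A
Qh=QD*R.from_rotvec([0,-np.pi/12,0])
plan([(P1,QD),((P1+P2)/2,Qh),(P2,QB),(P2-20*A,QB)]);print(P2)
```

```text
travel [ 0.002 -0.    -0.529] turn [ 0.    -0.001  0.001]
travel [0.378 0.229 0.033] turn [ 0.    -0.167  0.   ]
travel [ 0.374  0.229 -0.066] turn [-0.    -0.167  0.   ]
travel [ 0.    -0.     0.067] turn [0. 0. 0.]
[527.234 150.705 255.446]
```

>>> jog_arm(rows=[{"travel":[0,0,-0.05],"delta_rot":[0,0,0],"gripper":0},{"travel":[0,0,-0.2],"delta_rot":[0,0,0],"gripper":0},{"travel":[0,0,-0.38],"delta_rot":[0,0,0],"gripper":0},{"travel":[0,0,-0.53],"delta_rot":[0,0,0],"gripper":0}])

```text
time_s: 15.42
tcp_pos: [568.7, -111.9, 278.9]
ee_rot: [0.422, 0.907, 0.001, 0.0]
ft_force: [-0.1, 0.8, 0.4]
opening: 17.5
grip_force: 25.0
```

Run:
```python
from h import *
o=ctrl.get_obs();print(o['tcp_pos'],o['ee_rot'],o['opening'],o['grip_force']);P1=np.array([568,-111.5,275]);P2=C+(50+106.4)*A
Qh=QD*R.from_rotvec([0,-np.pi/12,0])
M=(P1+P2)/2;plan([(M,Qh),(P2,QB)])
```

```text
[ 568.705 -111.889  278.933] [0.422 0.907 0.001 0.   ] 17.538205038307986 24.99934400198981
travel [0.381 0.228 0.046] turn [ 0.001 -0.167  0.001]
travel [ 0.374  0.229 -0.066] turn [-0.    -0.167  0.   ]
```

>>> jog_arm(rows=[{"travel":[0.12,0.08,0.01],"delta_rot":[0,-0.05,0],"gripper":0},{"travel":[0.25,0.15,0.03],"delta_rot":[0,-0.11,0],"gripper":0},{"travel":[0.381,0.228,0.046],"delta_rot":[0,-0.167,0],"gripper":0}])

```text
time_s: 15.8
tcp_pos: [547.0, 20.6, 263.4]
ee_rot: [0.419, 0.898, -0.054, 0.12]
ft_force: [0.3, 0.7, -0.8]
opening: 17.3
grip_force: 25.0
```

>>> jog_arm(rows=[{"travel":[0.12,0.08,-0.02],"delta_rot":[0,-0.05,0],"gripper":0},{"travel":[0.25,0.15,-0.044],"delta_rot":[0,-0.11,0],"gripper":0},{"travel":[0.374,0.229,-0.066],"delta_rot":[0,-0.167,0],"gripper":0},{"travel":[0.374,0.229,-0.066],"delta_rot":[0,-0.167,0],"gripper":0},{"travel":[0.374,0.229,-0.066],"delta_rot":[0,-0.167,0],"gripper":0}])

```text
time_s: 16.42
tcp_pos: [526.7, 151.1, 252.9]
ee_rot: [0.407, 0.876, -0.109, 0.234]
ft_force: [0.1, 0.9, 0.0]
opening: 17.2
grip_force: 25.0
```

Run:
```python
from h import *
o=ctrl.get_obs();print(o['tcp_pos'],o['ee_rot'],o['ft_force'],o['opening'],o['joint_pos'])
P2=C+(50+106.4)*A;plan([(P2,QB)])
r=R.from_quat(o['ee_rot']);org=o['tcp_pos']+106.4*r.apply([0,0,1]);d=org-B;print("brush in beaker z",d@A,"off",d-(d@A)*A)
for n in("scene","top","wrist"):
    im=read_camera(n);cv2.imwrite(f"pics/{n}6.png",im)
    h=cv2.cvtColor(im,cv2.COLOR_BGR2HSV)
    for nm,m in(("green",cv2.inRange(h,(45,100,30),(80,255,255))),("blue",cv2.inRange(h,(100,100,50),(125,255,255)))):
        for c in cv2.findContours(m,0,1)[0]:
            if cv2.contourArea(c)>25: print(n,nm,cv2.contourArea(c),cv2.minAreaRect(c))
    p=obs();print(n,"pred handle mid",pr(n,org-140*r.apply([0,0,1]),p),"head end",pr(n,org,p),"rim",pr(n,C,p))
```

```text
[526.688 151.062 252.945] [ 0.407  0.876 -0.109  0.234] [0.135 0.946 0.045] 17.212601598921353 [ 0.456 -0.078  1.841 -0.529  1.282 -0.116]
travel [-0.006  0.001 -0.006] turn [ 0.001 -0.001  0.001]
brush in beaker z 143.14656139597176 off [-1.046  1.253 -0.942]
scene green 270.5 ((378.25006103515625, 132.75003051757812), (9.899495124816895, 40.305084228515625), 45.0)
scene blue 1133.0 ((18.5, 260.0), (37.0, 74.0), 0.0)
scene blue 704.5 ((313.7500305175781, 194.25003051757812), (35.35533905029297, 24.748737335205078), 45.0)
scene blue 1282.0 ((19.5, 96.5), (41.0, 39.0), 90.0)
scene blue 33.5 ((48.0, 18.5), (7.0, 6.0), 90.0)
scene blue 33.0 ((52.0, 9.5), (7.0, 6.0), 90.0)
scene pred handle mid [377.581 134.217] head end [329.053 180.97 ] rim [313.966 194.681]
top green 157.5 ((168.77586364746094, 227.81033325195312), (8.928838729858398, 24.42300033569336), 66.80140686035156)
top blue 157.0 ((216.64617919921875, 206.63075256347656), (29.520263671875, 25.551151275634766), 60.2551155090332)
top blue 367.5 ((505.0, 196.0), (44.0, 12.0), 90.0)
top blue 2052.5 ((416.4443664550781, 81.98834228515625), (53.341793060302734, 42.90756607055664), 75.25643920898438)
top pred handle mid [167.12  228.841] head end [204.41  212.305] rim [215.252 207.283]
wrist green 449.0 ((251.5, 294.0), (16.0, 37.0), 90.0)
wrist green 1050.5 ((251.5, 239.0), (40.0, 33.0), 90.0)
wrist blue 175.5 ((240.0, 305.0), (8.0, 34.0), 90.0)
wrist blue 314.5 ((116.11507415771484, 185.82412719726562), (37.2064323425293, 21.5495548248291), 4.899093151092529)
wrist blue 481.0 ((253.17044067382812, 176.1710205078125), (62.345516204833984, 54.75605010986328), 4.184916019439697)
wrist pred handle mid [252.839 252.195] head end [252.527 187.855] rim [252.398 179.026]
```

The brush is lined up with the beaker's axis: prediction and images agree to 1–2 px in all three cameras. Inserting.

>>> jog_arm(rows=[{"travel":[-0.006,0,0.1],"delta_rot":[0,0,0],"gripper":0},{"travel":[-0.006,0,0.2],"delta_rot":[0,0,0],"gripper":0},{"travel":[-0.006,0,0.28],"delta_rot":[0,0,0],"gripper":0},{"travel":[-0.006,0,0.33],"delta_rot":[0,0,0],"gripper":0},{"travel":[-0.006,0,0.33],"delta_rot":[0,0,0],"gripper":0}])

```text
time_s: 17.2
tcp_pos: [559.3, 110.2, 166.5]
ee_rot: [0.409, 0.875, -0.11, 0.234]
ft_force: [0.6, -0.1, -0.3]
opening: 17.4
grip_force: 25.0
```

```bash
cat > st.py <<'E'
from h import *
o=ctrl.get_obs();r=R.from_quat(o['ee_rot']);d=o['tcp_pos']+106.4*r.apply([0,0,1])-B
print("brush z in beaker",d@A,"offset tool xyz",r.inv().apply(d-(d@A)*A),"F",o['ft_force'],o['opening'],o['grip_force'],o['time_s'])
E
python3 st.py
```

```text
brush z in beaker 42.171293550802375 offset tool xyz [-0.118 -1.67   0.003] F [ 0.555 -0.055 -0.28 ] 17.37168311487521 24.99936212785542 17.2
```

>>> jog_arm(rows=[{"travel":[0,0.004,0.03],"delta_rot":[0,0,0],"gripper":0},{"travel":[0,0.004,0.06],"delta_rot":[0,0,0],"gripper":0},{"travel":[0,0.004,0.09],"delta_rot":[0,0,0],"gripper":0},{"travel":[0,0.004,0.1],"delta_rot":[0,0,0],"gripper":0},{"travel":[0,0.004,0.1],"delta_rot":[0,0,0],"gripper":0}])

```text
time_s: 17.82
tcp_pos: [570.4, 101.3, 141.6]
ee_rot: [0.408, 0.876, -0.109, 0.235]
ft_force: [-0.0, 0.6, -0.1]
opening: 17.2
grip_force: 25.0
```

```bash
python3 st.py
```

```text
brush z in beaker 13.627064268141028 offset tool xyz [0.191 1.507 0.003] F [-0.033  0.56  -0.062] 17.24421935762102 24.999995422549546 17.825
```

>>> jog_arm(rows=[{"travel":[0,0,0.008],"delta_rot":[0,0,0],"gripper":0},{"travel":[0,0,0.013],"delta_rot":[0,0,0],"gripper":0},{"travel":[0,0,0.013],"delta_rot":[0,0,0],"gripper":0}])

```text
time_s: 18.2
tcp_pos: [573.5, 100.7, 140.8]
ee_rot: [0.407, 0.876, -0.107, 0.237]
ft_force: [-2.3, 2.8, 9.5]
opening: 17.6
grip_force: 25.0
```

>>> jog_arm(rows=[{"travel":[0,0,0.007],"delta_rot":[0,0,0],"gripper":0},{"travel":[0,0,0.007],"delta_rot":[0,0,0],"gripper":0}])

```text
time_s: 18.45
tcp_pos: [575.5, 100.4, 140.4]
ee_rot: [0.407, 0.875, -0.106, 0.238]
ft_force: [-1.3, 3.4, 12.9]
opening: 17.6
grip_force: 25.0
```

```bash
python3 st.py
```

```text
brush z in beaker 10.598139498145022 offset tool xyz [-3.085  5.611  0.061] F [-1.251  3.427 12.907] 17.597908879527257 25.018595459405333 18.45
```

Floor contact at 13 N, so that was the first bottom. Now draw up about 62 mm and push down again, twice.

>>> jog_arm(rows=[{"travel":[0,0,-0.08],"delta_rot":[0,0,0],"gripper":0},{"travel":[0,0,-0.16],"delta_rot":[0,0,0],"gripper":0},{"travel":[0,0,-0.21],"delta_rot":[0,0,0],"gripper":0},{"travel":[0,0,-0.21],"delta_rot":[0,0,0],"gripper":0},{"travel":[0,0,-0.21],"delta_rot":[0,0,0],"gripper":0}])

```text
time_s: 19.08
tcp_pos: [551.4, 122.6, 189.7]
ee_rot: [0.408, 0.876, -0.109, 0.234]
ft_force: [0.4, 0.1, -0.5]
opening: 17.3
grip_force: 25.0
```

```bash
python3 st.py
```

```text
brush z in beaker 69.58136148883851 offset tool xyz [0.889 0.406 0.001] F [ 0.41   0.065 -0.524] 17.292765656456762 24.999984498135746 19.075
```

>>> jog_arm(rows=[{"travel":[0,0,0.07],"delta_rot":[0,0,0],"gripper":0},{"travel":[0,0,0.14],"delta_rot":[0,0,0],"gripper":0},{"travel":[0,0,0.185],"delta_rot":[0,0,0],"gripper":0},{"travel":[0,0,0.2],"delta_rot":[0,0,0],"gripper":0},{"travel":[0,0,0.203],"delta_rot":[0,0,0],"gripper":0}])

```text
time_s: 19.7
tcp_pos: [571.8, 99.8, 138.6]
ee_rot: [0.408, 0.876, -0.109, 0.235]
ft_force: [-2.1, 2.6, 5.2]
opening: 17.4
grip_force: 25.0
```

```bash
python3 st.py
```

```text
brush z in beaker 9.95104915966537 offset tool xyz [-0.079  1.57   0.003] F [-2.059  2.587  5.206] 17.381804892146043 25.00075762392953 19.7
```

>>> jog_arm(rows=[{"travel":[0,0,0],"delta_rot":[0,0,0],"gripper":0}])

```text
time_s: 19.82
tcp_pos: [571.6, 99.9, 138.5]
ee_rot: [0.408, 0.876, -0.109, 0.235]
ft_force: [-0.7, 0.9, 3.4]
opening: 17.6
grip_force: 25.0
```

>>> jog_arm(rows=[{"travel":[0,0,-0.08],"delta_rot":[0,0,0],"gripper":0},{"travel":[0,0,-0.16],"delta_rot":[0,0,0],"gripper":0},{"travel":[0,0,-0.21],"delta_rot":[0,0,0],"gripper":0},{"travel":[0,0,-0.21],"delta_rot":[0,0,0],"gripper":0},{"travel":[0,0,-0.21],"delta_rot":[0,0,0],"gripper":0}])

```text
time_s: 20.45
tcp_pos: [550.6, 123.4, 191.5]
ee_rot: [0.408, 0.876, -0.109, 0.234]
ft_force: [0.3, 0.3, -1.2]
opening: 17.1
grip_force: 25.0
```

>>> jog_arm(rows=[{"travel":[0,0,0.07],"delta_rot":[0,0,0],"gripper":0},{"travel":[0,0,0.14],"delta_rot":[0,0,0],"gripper":0},{"travel":[0,0,0.19],"delta_rot":[0,0,0],"gripper":0},{"travel":[0,0,0.205],"delta_rot":[0,0,0],"gripper":0},{"travel":[0,0,0.21],"delta_rot":[0,0,0],"gripper":0}])

```text
time_s: 21.08
tcp_pos: [571.6, 99.8, 138.5]
ee_rot: [0.408, 0.876, -0.109, 0.235]
ft_force: [-3.4, 2.9, 6.3]
opening: 17.6
grip_force: 25.0
```

>>> jog_arm(rows=[{"travel":[0,0,0],"delta_rot":[0,0,0],"gripper":0}])

```text
time_s: 21.2
tcp_pos: [571.4, 99.9, 138.6]
ee_rot: [0.408, 0.876, -0.109, 0.235]
ft_force: [-0.8, 1.1, 2.5]
opening: 17.3
grip_force: 25.0
```

```bash
python3 st.py
```

```text
brush z in beaker 10.138823204162248 offset tool xyz [0.251 1.356 0.002] F [-0.797  1.08   2.474] 17.30322018953895 25.000177470501512 21.2
```

That was the third bottom. Withdraw and return above the pot.

>>> jog_arm(rows=[{"travel":[0,0,-0.1],"delta_rot":[0,0,0],"gripper":0},{"travel":[0,0,-0.2],"delta_rot":[0,0,0],"gripper":0},{"travel":[0,0,-0.32],"delta_rot":[0,0,0],"gripper":0},{"travel":[0,0,-0.46],"delta_rot":[0,0,0],"gripper":0},{"travel":[0,0,-0.47],"delta_rot":[0,0,0],"gripper":0}])

```text
time_s: 21.82
tcp_pos: [526.7, 155.0, 263.5]
ee_rot: [0.408, 0.876, -0.107, 0.236]
ft_force: [-1.3, -1.0, 0.2]
opening: 17.5
grip_force: 25.0
```

Run:
```python
from h import *
print(obs())
P1=np.array([568,-111,285]);P2=C+(53+106.4)*A
plan([((P1+P2)/2,QD*R.from_rotvec([0,-np.pi/12,0])),(P1,QD)])
```

```text
(array([526.683, 154.976, 263.527]), array([ 0.408,  0.876, -0.107,  0.236]))
travel [-0.349 -0.237  0.169] turn [0.004 0.167 0.   ]
travel [-0.379 -0.228  0.055] turn [-0.     0.167  0.   ]
```

>>> jog_arm(rows=[{"travel":[-0.11,-0.08,0.04],"delta_rot":[0,0.05,0],"gripper":0},{"travel":[-0.23,-0.16,0.1],"delta_rot":[0,0.11,0],"gripper":0},{"travel":[-0.349,-0.237,0.169],"delta_rot":[0.002,0.167,0],"gripper":0}])

```text
time_s: 22.2
tcp_pos: [545.7, 17.7, 267.6]
ee_rot: [0.418, 0.899, -0.055, 0.116]
ft_force: [0.5, 0.6, -0.5]
opening: 17.5
grip_force: 25.0
```

>>> jog_arm(rows=[{"travel":[-0.12,-0.08,0.018],"delta_rot":[0,0.05,0],"gripper":0},{"travel":[-0.25,-0.15,0.037],"delta_rot":[0,0.11,0],"gripper":0},{"travel":[-0.379,-0.228,0.055],"delta_rot":[0,0.167,0],"gripper":0},{"travel":[-0.379,-0.228,0.055],"delta_rot":[0,0.167,0],"gripper":0},{"travel":[-0.379,-0.228,0.055],"delta_rot":[0,0.167,0],"gripper":0}])

```text
time_s: 22.82
tcp_pos: [566.4, -112.7, 280.1]
ee_rot: [0.423, 0.906, -0.001, -0.003]
ft_force: [0.2, 0.0, -1.0]
opening: 17.6
grip_force: 25.0
```

Run:
```python
from h import *
o=ctrl.get_obs();print(o['tcp_pos'],o['ee_rot'],o['opening'])
p=obs();r=R.from_quat(p[1])
for n in("scene","top"):
    im=read_camera(n);cv2.imwrite(f"pics/{n}7.png",im)
    h=cv2.cvtColor(im,cv2.COLOR_BGR2HSV)
    m=cv2.inRange(h,(45,100,30),(80,255,255))
    for c in cv2.findContours(m,0,1)[0]:
        if cv2.contourArea(c)>15: print(n,"green",cv2.minAreaRect(c))
    print("pred",pr(n,p[0]-r.apply([0,0,1])*34,p), pr(n,p[0]+r.apply([0,0,1])*1.4,p))
    # pot rim now vs before the pick
    m2=(cv2.absdiff(im,cv2.imread("pics/%s4.png"%n[0])).max(2)>40).astype(np.uint8)
    u=pr(n,(566,-111,75),p).astype(int);print("changed px at pot",m2[u[1]-15:u[1]+15,u[0]-15:u[0]+15].sum())
plan([((568.2,-111.5,116.4),QD)])
```

```text
[ 566.411 -112.727  280.091] [ 0.423  0.906 -0.001 -0.003] 17.604815110322516
pred [222.549  89.156] [223.599 103.235]
changed px at pot 267
pred [311.059 203.819] [308.407 206.055]
changed px at pot 656
travel [-0.006  0.005  0.549] turn [-0.002 -0.002  0.001]
```

>>> jog_arm(rows=[{"travel":[0.003,0.005,0.1],"delta_rot":[0,0,0],"gripper":0},{"travel":[0.003,0.005,0.2],"delta_rot":[0,0,0],"gripper":0},{"travel":[0.003,0.005,0.24],"delta_rot":[-0.002,-0.002,0],"gripper":0},{"travel":[0.003,0.005,0.24],"delta_rot":[-0.002,-0.002,0],"gripper":0},{"travel":[0.003,0.005,0.24],"delta_rot":[-0.002,-0.002,0],"gripper":0}])

```text
time_s: 23.55
tcp_pos: [568.4, -110.6, 211.6]
ee_rot: [0.422, 0.907, 0.0, 0.002]
ft_force: [-0.7, 0.2, -1.3]
opening: 17.5
grip_force: 25.0
```

Run:
```python
from h import *
p=obs();print(p);r=R.from_quat(p[1])
w=read_camera("wrist");cv2.imwrite("pics/w8.png",w)
for zt in(-60,0,56.4,106.4):print("brush axis at tool z",zt,pr("wrist",p[0]+r.apply([0,0,zt]),p))
print("pot rim pred",pr("wrist",(566,-111,75),p))
h=cv2.cvtColor(w,cv2.COLOR_BGR2HSV)
for nm,m in(("green",cv2.inRange(h,(45,100,30),(80,255,255))),("white",cv2.inRange(h,(0,0,110),(180,60,255)))):
    for c in cv2.findContours(m,0,1)[0]:
        b=cv2.minAreaRect(c)
        if cv2.contourArea(c)>40 and abs(b[0][0]-252)<70: print(nm,b)
print([ (v,np.flatnonzero(w[v,200:310].max(1)>75).min(initial=999)+200,np.flatnonzero(w[v,200:310].max(1)>75).max(initial=-1)+200) for v in range(140,226,5)])
plan([((568.2,-111.5,116.4),QD)])
```

```text
(array([ 568.404, -110.618,  211.57 ]), array([0.422, 0.907, 0.   , 0.002]))
brush axis at tool z -60 [251.559 278.433]
brush axis at tool z 0 [251.601 229.871]
brush axis at tool z 56.4 [251.624 203.926]
brush axis at tool z 106.4 [251.638 188.793]
pot rim pred [249.498 180.294]
green ((251.5, 294.0), (16.0, 37.0), 90.0)
green ((251.5, 239.5), (39.0, 33.0), 90.0)
white ((252.0, 203.0), (34.0, 38.0), 90.0)
white ((277.9778747558594, 96.83185577392578), (42.23836898803711, 21.260292053222656), 48.8140754699707)
white ((254.8959197998047, 64.18551635742188), (15.202404022216797, 36.99699783325195), 47.72631072998047)
white ((309.6229553222656, 17.147537231445312), (14.596205711364746, 48.65401840209961), 50.194427490234375)
white ((292.5000305175781, 4.499998092651367), (22.62741470336914, 9.899494171142578), 45.0)
[(140, np.int64(304), np.int64(309)), (145, np.int64(309), np.int64(309)), (150, np.int64(242), np.int64(259)), (155, np.int64(246), np.int64(259)), (160, np.int64(238), np.int64(263)), (165, np.int64(233), np.int64(269)), (170, np.int64(229), np.int64(272)), (175, np.int64(227), np.int64(274)), (180, np.int64(226), np.int64(275)), (185, np.int64(226), np.int64(275)), (190, np.int64(228), np.int64(273)), (195, np.int64(230), np.int64(271)), (200, np.int64(233), np.int64(271)), (205, np.int64(232), np.int64(271)), (210, np.int64(233), np.int64(270)), (215, np.int64(236), np.int64(268)), (220, np.int64(226), np.int64(262)), (225, np.int64(219), np.int64(220))]
travel [ 0.    -0.003  0.318] turn [0.001 0.002 0.   ]
```

The pot rim centre in the wrist view (250.5,182.5) sits on the brush axis to within about 1 mm, and the brush is straight in the hand. Lowering.

>>> jog_arm(rows=[{"travel":[0,-0.003,0.1],"delta_rot":[0,0,0],"gripper":0},{"travel":[0,-0.003,0.2],"delta_rot":[0,0,0],"gripper":0},{"travel":[0,-0.003,0.27],"delta_rot":[0,0,0],"gripper":0},{"travel":[0,-0.003,0.3],"delta_rot":[0,0,0],"gripper":0},{"travel":[0,-0.003,0.31],"delta_rot":[0,0,0],"gripper":0}])

```text
time_s: 24.22
tcp_pos: [567.5, -111.6, 117.5]
ee_rot: [0.423, 0.906, 0.0, 0.001]
ft_force: [0.7, 1.2, 0.1]
opening: 17.3
grip_force: 25.0
```

>>> jog_arm(rows=[{"travel":[0,0,0.006],"delta_rot":[0,0,0],"gripper":0},{"travel":[0,0,0.01],"delta_rot":[0,0,0],"gripper":0},{"travel":[0,0,0.01],"delta_rot":[0,0,0],"gripper":0}])

```text
time_s: 24.6
tcp_pos: [568.3, -111.9, 116.4]
ee_rot: [0.422, 0.906, 0.0, 0.002]
ft_force: [-1.9, 0.4, 6.3]
opening: 17.8
grip_force: 25.0
```

The brush touches the pot floor at the original height. Release and retreat upward.

>>> jog_arm(rows=[{"travel":[0,0,-0.003],"delta_rot":[0,0,0],"gripper":0},{"travel":[0,0,-0.003],"delta_rot":[0,0,0],"gripper":0.6},{"travel":[0,0,-0.003],"delta_rot":[0,0,0],"gripper":0.6},{"travel":[0,0,-0.003],"delta_rot":[0,0,0],"gripper":0.6},{"travel":[0,0,-0.003],"delta_rot":[0,0,0],"gripper":0.6}])

```text
time_s: 25.22
tcp_pos: [566.9, -111.4, 114.6]
ee_rot: [0.423, 0.906, 0.0, 0.001]
ft_force: [0.1, -0.1, 0.5]
opening: 48.1
grip_force: 0.0
```

>>> jog_arm(rows=[{"travel":[0,0,-0.1],"delta_rot":[0,0,0],"gripper":0.6},{"travel":[0,0,-0.25],"delta_rot":[0,0,0],"gripper":0.6},{"travel":[0,0,-0.42],"delta_rot":[0,0,0],"gripper":0.6},{"travel":[0,0,-0.6],"delta_rot":[0,0,0],"gripper":0.6}])

```text
time_s: 25.72
tcp_pos: [566.4, -111.2, 295.9]
ee_rot: [0.423, 0.906, -0.0, 0.0]
ft_force: [1.0, 0.0, -0.2]
opening: 52.1
grip_force: 0.0
```

>>> jog_arm(rows=[{"travel":[0.3,0,0],"delta_rot":[0,0,0],"gripper":0.6},{"travel":[0.5,0,0],"delta_rot":[0,0,0],"gripper":0.6},{"travel":[0.5,0,0],"delta_rot":[0,0,0],"gripper":0.6},{"travel":[0.5,0,0],"delta_rot":[0,0,0],"gripper":0.6},{"travel":[0.5,0,0],"delta_rot":[0,0,0],"gripper":0.6}])

```text
time_s: 26.35
tcp_pos: [470.9, 3.1, 294.7]
ee_rot: [0.423, 0.906, -0.0, 0.001]
ft_force: [-0.0, 0.1, 0.3]
opening: 52.6
grip_force: 0.0
```

Run:
```python
from h import *
print(obs())
for n in("scene","top"):
    im=read_camera(n);cv2.imwrite(f"pics/{n}9.png",im);h=cv2.cvtColor(im,cv2.COLOR_BGR2HSV)
    m=((im[...,1].astype(int)>im[...,2].astype(int)+50)&(im[...,1].astype(int)>im[...,0].astype(int)+40)).astype(np.uint8)
    for c in cv2.findContours(m,0,2)[0]:
        if cv2.contourArea(c)>15: print(n,"green",c[:,0].min(0),c[:,0].max(0))
    for c in cv2.findContours(cv2.inRange(h,(100,100,50),(125,255,255)),0,1)[0]:
        b=cv2.minAreaRect(c)
        if cv2.contourArea(c)>100 and 190<b[0][0]<340: print(n,"rim",b)
```

```text
(array([470.851,   3.062, 294.742]), array([ 0.423,  0.906, -0.   ,  0.001]))
scene green [222 134] [229 159]
scene rim ((311.8415222167969, 197.5731964111328), (35.7637939453125, 25.14397621154785), 38.65980529785156)
top green [299 206] [306 214]
```

The brush stands in its pot as before. The rim seems shifted about 3.8 px into the cabinet, so the scrubbing may have nudged the tray by several mm. I'll grip the bar again and pull it to the stop.

Run:
```python
from h import *
Q=down(83.2)*R.from_rotvec([-np.radians(25),0,0])
z=Q.apply([0,0,1]);G=np.array([452,93,147])+39*z
plan([(G-130*z,Q),(G,Q)])
```

```text
travel [0.365 0.057 0.216] turn [-0.262 -0.113  0.511]
travel [0.    0.    0.433] turn [0. 0. 0.]
```

>>> jog_arm(rows=[{"travel":[0.08,0.01,0.0],"delta_rot":[-0.05,-0.02,0.1],"gripper":0.38},{"travel":[0.16,0.02,0.05],"delta_rot":[-0.1,-0.045,0.2],"gripper":0.38},{"travel":[0.24,0.035,0.1],"delta_rot":[-0.15,-0.07,0.3],"gripper":0.38},{"travel":[0.3,0.045,0.15],"delta_rot":[-0.21,-0.09,0.41],"gripper":0.38},{"travel":[0.365,0.057,0.216],"delta_rot":[-0.262,-0.113,0.511],"gripper":0.38}])

```text
time_s: 27.08
tcp_pos: [414.5, 95.6, 231.8]
ee_rot: [0.725, 0.656, 0.14, 0.159]
ft_force: [-0.1, -0.1, 0.0]
opening: 33.2
grip_force: 0.0
```

>>> jog_arm(rows=[{"travel":[0,0,0],"delta_rot":[0,0,0],"gripper":0.38},{"travel":[0,0,0],"delta_rot":[0,0,0],"gripper":0.38}])

```text
time_s: 27.32
tcp_pos: [415.1, 95.8, 233.1]
ee_rot: [0.721, 0.66, 0.139, 0.158]
ft_force: [0.3, 0.6, 0.5]
opening: 32.8
grip_force: 0.0
```

Run:
```python
from h import *
Q=down(83.2)*R.from_rotvec([-np.radians(25),0,0])
z=Q.apply([0,0,1]);G=np.array([452,93,147])+39*z
print(obs());plan([(G-100*z,Q),(G,Q)])
for n,f in(("scene","s4"),("top","t4")):
    im=read_camera(n)
    for i in(cv2.imread(f"pics/{f}.png"),im):
        h=cv2.cvtColor(i,cv2.COLOR_BGR2HSV)
        for c in cv2.findContours(cv2.inRange(h,(100,100,50),(125,255,255)),0,1)[0]:
            b=cv2.fitEllipse(cv2.convexHull(c)) if len(c)>8 else None
            if b and cv2.contourArea(c)>100 and 190<b[0][0]<340: print(n,"rim",b)
```

```text
(array([415.141,  95.848, 233.136]), array([0.721, 0.66 , 0.139, 0.158]))
travel [ 0.005 -0.008  0.109] turn [-0.008 -0.002  0.018]
travel [-0.    -0.     0.333] turn [0. 0. 0.]
scene rim ((314.1227722167969, 194.6703338623047), (25.425018310546875, 37.4964485168457), 128.8001708984375)
scene rim ((312.0931396484375, 197.6707763671875), (25.79009437561035, 37.377532958984375), 129.1240234375)
top rim ((215.3938751220703, 207.27059936523438), (28.001747131347656, 29.84142303466797), 147.2785186767578)
top rim ((215.9820556640625, 203.69049072265625), (28.055845260620117, 29.770339965820312), 149.01168823242188)
```

Confirmed: the tray was pushed in about 9 mm. Grip the bar and pull again.

>>> jog_arm(rows=[{"travel":[0.005,0,0.11],"delta_rot":[-0.008,-0.002,0.018],"gripper":0.38},{"travel":[0.005,0,0.25],"delta_rot":[-0.008,-0.002,0.018],"gripper":0.38},{"travel":[0.005,0,0.38],"delta_rot":[-0.008,-0.002,0.018],"gripper":0.38},{"travel":[0.005,0,0.445],"delta_rot":[-0.008,-0.002,0.018],"gripper":0.38},{"travel":[0.005,0,0.445],"delta_rot":[-0.008,-0.002,0.018],"gripper":0.38}])

```text
time_s: 28.05
tcp_pos: [468.8, 90.4, 108.8]
ee_rot: [0.732, 0.647, 0.142, 0.161]
ft_force: [0.6, -0.5, -0.0]
opening: 32.9
grip_force: 0.0
```

>>> jog_arm(rows=[{"travel":[0,0,0],"delta_rot":[0,0,0],"gripper":0},{"travel":[0,0,0],"delta_rot":[0,0,0],"gripper":0},{"travel":[0,0,0],"delta_rot":[0,0,0],"gripper":0},{"travel":[0,0,0],"delta_rot":[0,0,0],"gripper":0}])

```text
time_s: 28.55
tcp_pos: [471.6, 91.6, 113.5]
ee_rot: [0.73, 0.647, 0.147, 0.164]
ft_force: [3.5, -2.6, 5.5]
opening: 11.0
grip_force: 25.0
```

>>> jog_arm(rows=[{"travel":[0,-0.015,-0.007],"delta_rot":[0,0,0],"gripper":0},{"travel":[0,-0.025,-0.012],"delta_rot":[0,0,0],"gripper":0},{"travel":[0,-0.03,-0.014],"delta_rot":[0,0,0],"gripper":0},{"travel":[0,-0.03,-0.014],"delta_rot":[0,0,0],"gripper":0}])

```text
time_s: 29.05
tcp_pos: [465.0, 92.4, 114.8]
ee_rot: [0.729, 0.646, 0.15, 0.167]
ft_force: [31.5, -5.5, -15.7]
opening: 11.5
grip_force: 25.0
```

>>> jog_arm(rows=[{"travel":[0,-0.01,-0.005],"delta_rot":[0,0,0],"gripper":0},{"travel":[0,-0.01,-0.005],"delta_rot":[0,0,0],"gripper":0}])

```text
time_s: 29.3
tcp_pos: [464.1, 92.7, 117.2]
ee_rot: [0.729, 0.646, 0.152, 0.168]
ft_force: [35.5, -7.3, -13.4]
opening: 11.1
grip_force: 25.0
```

At the stop again (35 N). Unload, release and retreat.

>>> jog_arm(rows=[{"travel":[0,0.01,0.005],"delta_rot":[0,0,0],"gripper":0},{"travel":[0,0.01,0.005],"delta_rot":[0,0,0],"gripper":0.4},{"travel":[0,0.01,0.005],"delta_rot":[0,0,0],"gripper":0.4},{"travel":[0,0.01,0.005],"delta_rot":[0,0,0],"gripper":0.4},{"travel":[0,0.01,0.005],"delta_rot":[0,0,0],"gripper":0.4}])

```text
time_s: 29.92
tcp_pos: [458.0, 93.0, 109.2]
ee_rot: [0.731, 0.647, 0.143, 0.161]
ft_force: [0.4, -0.6, -0.8]
opening: 33.6
grip_force: 0.0
```

>>> jog_arm(rows=[{"travel":[0,0,-0.12],"delta_rot":[0,0,0],"gripper":0.4},{"travel":[0,0,-0.3],"delta_rot":[0,0,0],"gripper":0.4},{"travel":[0,0,-0.5],"delta_rot":[0,0,0],"gripper":0.4},{"travel":[0,0,-0.5],"delta_rot":[0,0,0],"gripper":0.4}])

```text
time_s: 30.42
tcp_pos: [397.5, 101.1, 252.0]
ee_rot: [0.73, 0.647, 0.148, 0.164]
ft_force: [0.3, 0.6, 0.2]
opening: 35.0
grip_force: 0.0
```

Run:
```python
from h import *
print(ctrl.get_obs()['tcp_pos'],ctrl.get_obs()['ft_force'],ctrl.get_obs()['opening'])
for n in("scene","top"):
    i=read_camera(n);h=cv2.cvtColor(i,cv2.COLOR_BGR2HSV)
    for c in cv2.findContours(cv2.inRange(h,(100,100,50),(125,255,255)),0,1)[0]:
        b=cv2.fitEllipse(cv2.convexHull(c)) if len(c)>8 else None
        if b and cv2.contourArea(c)>100 and 190<b[0][0]<340: print(n,"rim",b)
    m=((i[...,1].astype(int)>i[...,2].astype(int)+50)&(i[...,1].astype(int)>i[...,0].astype(int)+40)).astype(np.uint8)
    c=max(cv2.findContours(m,0,2)[0],key=cv2.contourArea);print("green",c[:,0].min(0),c[:,0].max(0))
```

```text
[397.472 101.143 251.99 ] [0.346 0.568 0.245] 34.96801675712818
scene rim ((314.1227722167969, 194.6703338623047), (25.425018310546875, 37.4964485168457), 128.8001708984375)
green [222 134] [229 159]
top rim ((215.41160583496094, 207.26234436035156), (28.061038970947266, 29.824989318847656), 147.07061767578125)
green [298 206] [306 214]
```

The tray is back exactly at its stop, since the rim pixels match the first pull, and the brush stands in its pot. Handing in.

```bash
python3 -c "
from rig import ticket
print(ticket.sign_off())"
```

```text
the job is handed in; nothing more can be done
None
```

The job is handed in (no verdict came back): the tray is out at its stop (I pulled it out a second time after scrubbing pushed it in about 9 mm), the beaker was scrubbed to the bottom three times, and the brush stands in its pot.

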